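# Brake the bench trolley, clear its grate, release the brake

### The job

Push the trolley's brake pedal fully down to lock it, then clear both wooden offcuts off the yellow grate into the open-topped grey bin while the brake stays locked. When both lie in the bin, flick the pedal fully up again to release the brake. Do not let the trolley roll off its spot, leave the bin upright, and do not disturb the spray bottle, the bowl or the valve tool.

Things in the scene. Friction and masses are not known exactly. Their poses are not given: they have to be found in the camera images.
- deck (a point): centre of the top face of the trolley's yellow grate deck, 252 mm above the bench. x points away from the pedal side, y along its line of rolling, z up. A flat plate 235 x 270 x 12 mm (x, y, z) with a lip 13 mm high, 8 mm thick along its front (-x) and back (+x) edges; its y sides are open. A notch 70 mm wide (y), 50 mm deep in the middle of the front edge lets one see the pedal from above. The grate's openings are too shallow to matter.
- track: two low aluminium guide channels (6 mm high) fixed to the bench, in which the trolley's castors run along y; origin on the bench, at the trolley's spot, 27.5 mm to +x of the deck's centre; axes as the deck's. With the brake released a push of about 2 N along y rolls the trolley; locked, it barely creeps under 15 N.
- trolley (a joint): how far the trolley has rolled along its y from its spot (m), 0 at the start, stops at +-0.04. It must stay within 0.03.
- brake (a joint): angle of the brake pedal (rad): 0 = fully up (released, stop), 0.62 = fully down (locked, stop). A friction hinge: it stays where it is left and needs 3 to 5 N at the pedal's edge either way; over the last 0.15 rad before the down stop its rubber foot presses on the strip beneath, and holds once fully down.
- pedal_edge (a point): middle of the free, robot-side edge of the steel pedal plate (40 long, 56 wide along y, 8 mm thick), half-way through its thickness. 85 mm from the pivot towards deck -x; 117 mm above the bench when up, 65 mm when down. The deck (underside 240 mm above the bench) reaches 12 mm beyond it either side of the notch, so a gripper must come tilted from the robot side. Free space below and before it.
- pedal_pivot (a point): centre of the pedal's hinge, 85 mm above the bench, 22.5 mm to -x of the deck's centre; the hinge line runs along deck y. The pedal plate's line from it is 0.38 rad above level when up, 0.24 rad below level when down. Bracket plates stand 34 to 40 mm either side of it along y; when locked the foot stands upright beneath it.
- offcut_long_c (a point): centre of the longer wooden offcut, a block 92 x 42 x 32 mm (its x, y, z), about 75 g, lying flat on the grate.
- offcut_short_c (a point): centre of the shorter wooden offcut, a block 66 x 50 x 30 mm (its x, y, z), about 60 g, lying flat on the grate.
- bin: grey plastic open-topped bin, loose, 0.9 kg, outer size 220 x 165 x 150 mm (its x, y, z), walls and floor 5 mm; origin at the centre of its underside. It stands close beside one open side of the trolley, left or right, its x roughly along deck x.
- cabinet: white plastic cabinet with a small swing door on its -x face, fixed, 200 x 165 x 190 mm (x, y, z), origin at the centre of its underside; on the trolley's other side. Bystander.
- spray: green spray bottle, 76 mm across, about 205 mm high, loose, origin at the centre of its underside. Bystander.
- bowl: grey ceramic bowl, 150 mm across the rim, 60 mm high, loose, origin at the centre of its underside. Bystander.
- valve_tool: chrome T-shaped valve stem tool lying on the bench, 115 mm long, 70 mm cross bar, about 20 mm high, loose, origin at the bench under the middle of its shaft. Bystander.
Things that resemble listed ones, but are neither listed nor needed, are in the scene too. Leave any turquoise look-alike of the part that bears offcut_short_c alone. Leave any pink look-alike of the part that bears offcut_long_c alone.

How it is judged:
By the outcome, as a careful person would: the job done as asked, in the order asked, and still so for the second after the job is handed in, with the robot touching nothing.
It also fails if it takes over 72 s, if anything falls off the work surface, if the arm or the gripper's body presses on something with over 40 N, if the wrist force passes 120 N, or if a joint passes its speed limit or range.

### The arm

A 6-joint arm with a two-finger parallel gripper is mounted at the origin on the work surface. World frame = base frame: x ahead of the robot, y to its left, z up, the work surface at z = 0. Lengths are in m, angles in rad, forces in N, time in s.
With the tool pointing down it reaches from about 0.35 to 0.975 m from the base axis. Payload 4.9 kg.
Tool frame: the origin (TCP) lies on the centre line of the jaws, within the pads' length; the fingertips stand 25 mm ahead of it and the grasp point (between the pads) lies 6 mm ahead of it; z points along the fingers, y is the line along which they close (so a half turn about z gives the same grasp; the last joint's range is limited). The gripper opens to 85 mm and grips with 20 to 120 N. Pads are 22 mm wide; open, the fingers measure 114 mm over their backs; the gripper's body (76 mm by 85 mm) begins 54 mm behind the grasp point. The pads swing forward as they close: fully open they stand 13 mm farther back than shut.
Start: joints at [-1.249, 0.053, 1.613, -0, 1.476, -0.119], TCP at [0.267, -0.565, 0.256] pointing down, gripper open.
Joint ranges: [-3.01, 3.01], [-1.01, 2.22], [0.06, 2.58], [-1.02, 4.17], [0.09, 2.62], [-3.14, 3.14]. Speed limits (rad/s): [2.57, 2.57, 3.14, 3.14, 3.14, 3.14].

### API

Orientations are given as a unit quaternion [w, x, y, z].
In Python, from plant import state, grab_frame, get_calibration, job gives the robot as it stands. The module is installed in compiled form; this text tells all that it offers.
- The arm moves only by the tool move_arm, never from a script. Its argument "targets" is a list that holds one entry, the list of rows, each a list of 5 numbers: the opening in per cent of the stroke, from 0 (shut) to 100 (fully open), then the shift along the tool's x, y, z as a fraction of full scale, then the turn about the tool's z as a fraction of full scale. A call has 1 to 5 rows; each row shifts and turns the commanded pose from where the row before left it, along the tool's axes as they then stand; what a row does not reach is not made up. Full scale, the value 1, is 0.6 m for a shift and 6 degrees for a turn. A row lasts 1/12 s, in which the tool goes at most 41.7 mm and 7.16 degrees, less where a joint would pass 70% of its speed; a pose out of reach is approached as far as the arm can. A call with a number of a shift or a turn outside -1 to 1 is refused whole. A call with a gripper value outside its range is refused whole. The fingers move at their own pace and stop on an object; the grip force is fixed at half the most. Time passes only in rows, so rows that do not move let the fingers close. It gives the time, the measured TCP pose, the force, the opening and the grip force at its end, in the units of the state.
- state(): the state, without advancing time (a new reading comes with each control period).
- grab_frame(name): name is "scene" or "top" or "wrist"; returns the picture (400x640x3 uint8, red, green, blue); there is no depth.
- get_calibration(name): a dict with "vertical_fov" (degrees; the focal length in pixels is half the picture's height over the tangent of half this angle, whatever the lens; pixels are square), "cx", "cy" (the principal point, pixels), "dist_coeffs" ([k1, k2, p1, p2, k3] as OpenCV has them; the pictures are not rectified), "R" (3x3) and "t" (3): a world point X has camera coordinates R X + t. Camera axes: x right, y down, z forward; pixel columns grow to the right and rows downward; lengths in m; the calibration is good to about 2 mm. A picture is of the moment at which its call begins: read the wrist's pose just before it. get_calibration takes no time and is no camera call; for the wrist camera it gives the pose at the moment of the call.
- job.job_done(): hands the job in; it is judged then, once.
The state is a dict: "time": time; "joint_pos": joint angles; "joint_vel": joint speeds; "joint_efforts": joint torques, N m; "tool_pos": TCP position; "tool_rot": TCP orientation; "contact_force": force on the tool from outside, world axes, zero at the start; "ft_torque": the same for the moment, N m; "gripper_width": opening from 0.0 (shut) to 1.0 (fully open); "grasp_force": force on a finger pad.
Only numpy, scipy, OpenCV 4.12 (cv2) and the standard library are available. Lean on these libraries where they do the work, as an engineer would, in place of code of your own. Each camera call takes 0.05 s, during which the arm holds its last target. There are 200 camera calls.

## Working session

There is one attempt and no reset: what is moved stays moved. The work goes in short steps, Python scripts to look and compute and a tool call to move; the robot and the scene stay as the last step left them, time stands still between calls to the robot, and variables do not carry over. Pictures are saved under pics/ and viewed, at most 12 in all, crops included, and the job is handed in when it is done.

Besides the shell and the picture viewer there is one more tool, called after "Call:" as a command line: name --argument value ..., lists and objects as JSON in quotes. move_arm: Moves the arm, as the interface text tells. Shift numbers are shares of 0.6 m and turn numbers shares of 6 degrees, none past 1 either way. Its arguments: {"type":"object","properties":{"targets":{"type":"array"}},"required":["targets"]}

```bash
mkdir -p pics; python3 - <<'E'
from plant import *
import cv2,numpy as np
for n in ["scene","top"]:
    f=grab_frame(n); cv2.imwrite(f"pics/{n}0.png",cv2.resize(f[:,:,::-1],(800,500),interpolation=cv2.INTER_CUBIC))
    c=get_calibration(n); print(n,c)
print(get_calibration("wrist")); print(state())
E
```

```text
scene {'vertical_fov': 43.93379226676465, 'cx': 314.6341926386076, 'cy': 196.13242527159375, 'dist_coeffs': array([0.02733344, 0.        , 0.        , 0.        , 0.        ]), 'R': array([[-1.66527079e-01,  9.86036670e-01,  6.46004456e-04],
       [ 9.37144138e-01,  1.58473524e-01, -3.10881016e-01],
       [-3.06642456e-01, -5.11647082e-02, -9.50448619e-01]]), 't': array([ 0.20404786, -0.4715089 ,  1.6687176 ])}
top {'vertical_fov': 55.78278017715538, 'cx': 322.6236761728065, 'cy': 200.88307363183287, 'dist_coeffs': array([0.03080719, 0.        , 0.        , 0.        , 0.        ]), 'R': array([[-0.02584144, -0.99955285, -0.01504386],
       [-0.99848123,  0.02654036, -0.04827874],
       [ 0.04865642,  0.01377342, -0.9987206 ]]), 't': array([-0.09903461,  0.56802717,  1.28087504])}
{'vertical_fov': 67.09390146330273, 'cx': 323.13280325631166, 'cy': 202.83858618722047, 'dist_coeffs': array([-0.05106599,  0.        ,  0.        ,  0.        ,  0.        ]), 'R': array([[ 0.42611797, -0.90466616, -0.00162017],
       [-0.86491289, -0.40791705,  0.29245405],
       [-0.26523418, -0.12321862, -0.9562782 ]]), 't': array([-0.62426437, -0.03769605,  0.37983568])}
{'time': 0.1, 'joint_pos': array([-1.24900631e+00,  5.32949713e-02,  1.61415810e+00, -2.96828713e-05,
        1.47602066e+00, -1.19014317e-01]), 'joint_vel': array([-0.00063132, -0.00020618, -0.00380303,  0.00049693, -0.00205954,
       -0.00043867]), 'joint_efforts': array([ 1.39289564e-04, -3.94899201e+01, -3.71364105e+01, -1.01322175e-04,
        3.90475325e-03, -7.10531495e-06]), 'tool_pos': array([ 0.26648545, -0.56476173,  0.25518252]), 'tool_rot': array([-9.34215427e-04,  9.75808863e-01,  2.18623369e-01, -1.09893748e-04]), 'contact_force': array([-0.31641791,  0.0470931 , -0.30158814]), 'ft_torque': array([-0.03234023, -0.0099945 , -0.03148578]), 'grasp_force': 0.0, 'gripper_width': 1.002643427184462}
```

View pics/scene0.png

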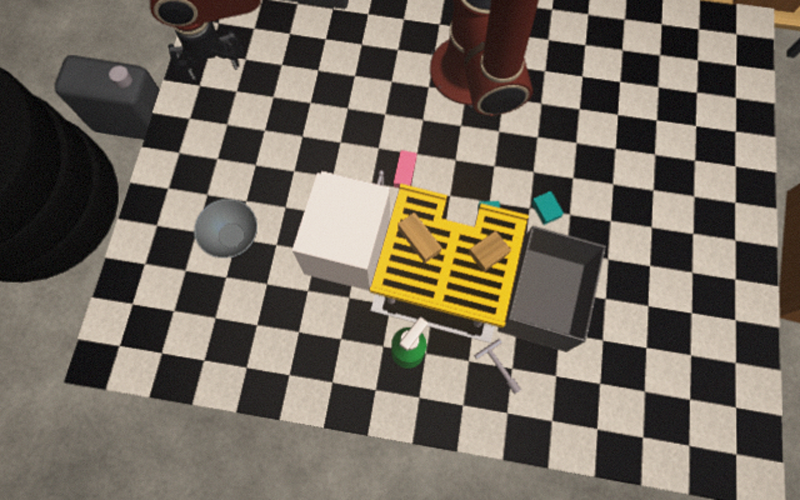

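View pics/top0.png

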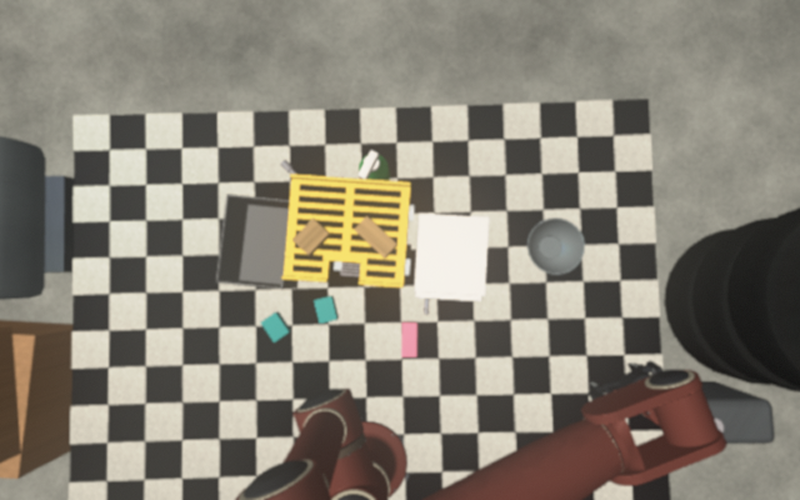

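The top view shows the bin on the robot's left (+y) and the cabinet on the right. The two offcuts are on the grate, at about (312,236) and (376,237) in the enlarged top view. The pedal is in the notch near (348,270). Next I'll enlarge crops of both views.

```bash
python3 - <<'E'
from plant import *
import cv2,numpy as np
for n,(x0,y0) in {"scene":(285,130),"top":(165,115)}.items():
    f=grab_frame(n)[y0:y0+150,x0:x0+200] 
    g=cv2.resize(f[:,:,::-1],(800,600),interpolation=cv2.INTER_CUBIC)
    cv2.imwrite(f"pics/{n}1.png",g)
E
```

```text
(no output)
```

View pics/scene1.png

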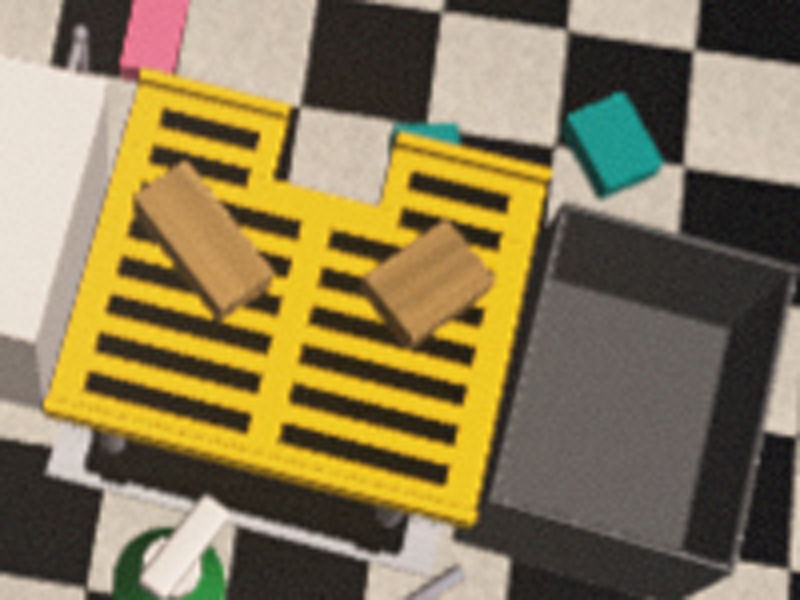

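View pics/top1.png

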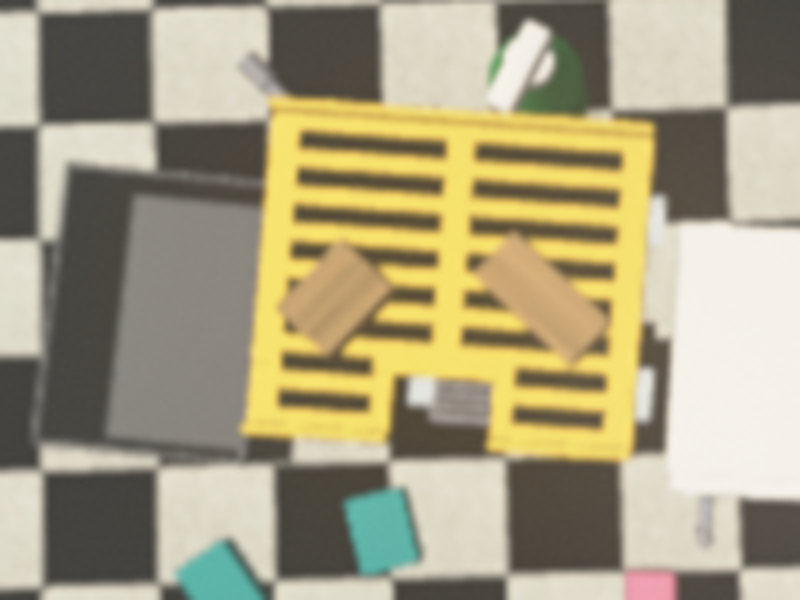

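The crops show the deck corners, both offcuts' top faces, the bin rim and the pedal plate in the notch at about (460,400) of the top crop. I'll back-project these points at their known heights.

```bash
cat > h.py <<'E'
from plant import *
import cv2,numpy as np
from scipy.spatial.transform import Rotation as Ro
def K(c):
    f=200/np.tan(np.radians(c["vertical_fov"])/2); return np.array([[f,0,c["cx"]],[0,f,c["cy"]],[0,0,1]])
def back(n,pts,z,c=None):
    c=c or get_calibration(n)
    p=cv2.undistortPoints(np.array(pts,float).reshape(-1,1,2),K(c),c["dist_coeffs"]).reshape(-1,2)
    d=np.c_[p,np.ones(len(p))]@c["R"]; o=-c["R"].T@c["t"]
    return o+d*((z-o[2])/d[:,2])[:,None]
def proj(n,X,c=None):
    c=c or get_calibration(n)
    return cv2.projectPoints(np.array(X,float).reshape(-1,1,3),cv2.Rodrigues(c["R"])[0],c["t"],K(c),c["dist_coeffs"])[0].reshape(-1,2)
E
python3 - <<'E'
from h import *
np.set_printoptions(precision=4,suppress=True)
S=lambda l:[(285-.375+x/4,130-.375+y/4) for x,y in l]
T=lambda l:[(165-.375+x/4,115-.375+y/4) for x,y in l]
def show(t,P):
    print(t); print(P[:,:2].tolist() and P[:,:2]); print(' mean',P.mean(0)[:2],'edges',np.linalg.norm(np.roll(P,-1,0)-P,axis=1),'ang',np.degrees(np.arctan2(*(np.roll(P,-1,0)-P)[:,[1,0]].T)))
show('deckT',back("top",T([(271,97),(655,123),(632,460),(243,434)]),.265))
show('deckS',back("scene",S([(45,402),(140,70),(551,172),(475,515)]),.265))
show('shortT',back("top",T([(341,240),(393,289),(331,356),(278,305)]),.282))
show('shortS',back("scene",S([(445,220),(495,272),(411,335),(365,283)]),.282))
show('longT',back("top",T([(515,232),(610,318),(574,364),(474,270)]),.284))
show('longS',back("scene",S([(183,160),(272,273),(222,305),(135,197)]),.284))
show('binS',back("scene",S([(565,205),(795,268),(730,570)]),.15))
show('binT',back("top",T([(68,165),(38,440),(243,458)]),.15))
show('cabS',back("scene",S([(110,75),(40,400)]),.19))
show('cabT',back("top",T([(680,223),(670,490)]),.19))
show('spray',back("top",T([(537,60)]),.15))
show('pedalT',back("top",T([(433,420),(490,425)]),.12))
show('teal,pinkT',back("top",T([(382,530),(218,575),(650,600)]),.03))
E
```

```text
deckT
[[ 0.7322  0.1291]
 [ 0.7066 -0.1373]
 [ 0.474  -0.1153]
 [ 0.4988  0.1519]]
 mean [0.6029 0.0071] edges [0.2676 0.2337 0.2684 0.2345] ang [-95.4922 174.6053  84.6959  -5.5764]
deckS
[[ 0.7022 -0.1349]
 [ 0.4757 -0.1137]
 [ 0.5016  0.1538]
 [ 0.7277  0.131 ]]
 mean [0.6018 0.009 ] edges [0.2276 0.2688 0.2272 0.267 ] ang [174.6744  84.4577  -5.7778 -95.4699]
shortT
[[0.629  0.0787]
 [0.5946 0.0439]
 [0.5501 0.0869]
 [0.5858 0.1223]]
 mean [0.5899 0.083 ] edges [0.049  0.0618 0.0503 0.0614] ang [-134.6732  136.0105   44.8503  -45.2393]
shortS
[[0.5511 0.0897]
 [0.5797 0.1238]
 [0.6281 0.078 ]
 [0.5999 0.0462]]
 mean [0.5897 0.0844] edges [0.0444 0.0667 0.0425 0.0653] ang [  50.1098  -43.3712 -131.6112  138.3099]
longT
[[ 0.631  -0.0401]
 [ 0.5707 -0.1032]
 [ 0.5402 -0.0781]
 [ 0.6059 -0.0117]]
 mean [ 0.587  -0.0583] edges [0.0872 0.0395 0.0933 0.038 ] ang [-133.6952  140.5238   45.3196  -48.5036]
longS
[[ 0.5397 -0.0762]
 [ 0.6037 -0.0108]
 [ 0.6291 -0.0379]
 [ 0.5689 -0.1016]]
 mean [ 0.5853 -0.0566] edges [0.0915 0.0371 0.0877 0.0388] ang [  45.5547  -46.8964 -133.3726  138.90
[... 153 characters left out ...]
[[0.7089 0.315 ]
 [0.498  0.3397]
 [0.4801 0.1835]]
 mean [0.5623 0.2794] edges [0.2123 0.1572 0.2639] ang [173.3404 -96.546   29.895 ]
cabS
[[ 0.4501 -0.138 ]
 [ 0.6832 -0.1443]]
 mean [ 0.5666 -0.1412] edges [0.2333 0.2333] ang [ -1.5416 178.4584]
cabT
[[ 0.6462 -0.1542]
 [ 0.4493 -0.1415]]
 mean [ 0.5477 -0.1479] edges [0.1973 0.1973] ang [176.2973  -3.7027]
spray
[[ 0.7808 -0.0481]]
 mean [ 0.7808 -0.0481] edges [0.] ang [0.]
pedalT
[[ 0.5053  0.0422]
 [ 0.5002 -0.0025]]
 mean [0.5028 0.0199] edges [0.0449 0.0449] ang [-96.4968  83.5032]
teal,pinkT
[[ 0.4143  0.1   ]
 [ 0.3804  0.2383]
 [ 0.3504 -0.1237]]
 mean [0.3817 0.0716] edges [0.1424 0.3632 0.2327] ang [103.7824 -94.7388  74.0502]
```

Estimates:

| Item | Position (x, y) m | Yaw or direction |
|---|---|---|
| Deck centre | (0.6025, 0.008) | -5.5° |
| Pedal edge, up | (0.502, 0.018) | z = 0.117 m |
| Bin centre | (0.594, 0.249) | about -6.5° |
| Short offcut | (0.590, 0.0835) | closes along 45.5° |
| Long offcut | (0.5865, -0.0575) | closes along -44.5° |

The sizes and heights agree with the listing. Next I'll swing to above the trolley, high up.

Call:
move_arm --targets '[[[0,0.042,-0.034,-0.025,0],[0,0.042,-0.034,-0.025,0],[0,0.042,-0.034,-0.025,0],[0,0.042,-0.034,-0.025,0],[0,0.042,-0.034,-0.025,0]]]'

```text
time: 0.62
tool_pos: [0.3373, -0.4178, 0.3316]
tool_rot: [-0.0, 0.976, 0.218, -0.0]
contact_force: [0.6, -0.2, 0.1]
gripper_width: 0.299
grasp_force: 0.0
```

Call:
move_arm --targets '[[[0,0.042,-0.034,-0.025,0],[0,0.042,-0.034,-0.025,0],[0,0.042,-0.034,-0.025,0],[0,0.042,-0.034,-0.025,0],[0,0.042,-0.034,-0.025,0]]]'

```text
time: 1.03
tool_pos: [0.4078, -0.2716, 0.4069]
tool_rot: [0.0, 0.976, 0.218, 0.0]
contact_force: [1.1, -1.1, 1.0]
gripper_width: -0.003
grasp_force: 0.0
```

Call:
move_arm --targets '[[[0,0.042,-0.034,-0.025,0],[0,0.042,-0.034,-0.025,0],[0,0.042,-0.034,-0.025,0],[0,0.042,-0.034,-0.025,0],[0,0.042,-0.034,-0.025,0]]]'

```text
time: 1.45
tool_pos: [0.4782, -0.1256, 0.482]
tool_rot: [0.0, 0.976, 0.219, 0.0]
contact_force: [0.1, -0.3, 0.0]
gripper_width: -0.0
grasp_force: 0.0
```

Call:
move_arm --targets '[[[0,0.042,-0.034,-0.025,0],[0,0.042,-0.034,-0.025,0],[0,0.042,-0.034,-0.025,0],[0,0.042,-0.034,-0.025,0],[0,0.042,-0.034,-0.025,0]]]'

```text
time: 1.87
tool_pos: [0.5487, 0.0205, 0.5569]
tool_rot: [0.0, 0.976, 0.219, -0.0]
contact_force: [0.7, -1.5, 1.0]
gripper_width: 0.0
grasp_force: 0.0
```

Call:
move_arm --targets '[[[0,0.06,0.0285,0,0],[0,0.06,0.0285,0,0],[0,0.06,0.0285,0,0],[0,0.06,0.0285,0,0],[0,0.06,0.0285,0,0]]]'

```text
time: 2.28
tool_pos: [0.7493, 0.0185, 0.5558]
tool_rot: [-0.0, 0.976, 0.219, -0.0]
contact_force: [0.2, -0.4, 0.4]
gripper_width: 0.001
grasp_force: 0.0
```

Call:
move_arm --targets '[[[0,0.06,0.0285,0,0],[0,0.06,0.0285,0,0],[0,0.06,0.0285,0,0],[0,0.06,0.0285,0,0],[0,0.06,0.0285,0,0]]]'

```text
time: 2.7
tool_pos: [0.8947, 0.0165, 0.5114]
tool_rot: [-0.002, 0.976, 0.219, -0.002]
contact_force: [2.7, -0.8, -6.2]
gripper_width: 0.001
grasp_force: 0.0
```

Call:
move_arm --targets '[[[0,0.06,0.0285,0,0],[0,0.06,0.0285,0,0],[0,0.06,0.0285,0,0],[0,0.06,0.0285,0,0],[0,0.06,0.0285,0,0]]]'

```text
time: 3.12
tool_pos: [0.9541, 0.014, 0.4699]
tool_rot: [0.013, 0.974, 0.218, 0.064]
contact_force: [0.5, -0.2, -0.2]
gripper_width: 0.002
grasp_force: 0.0
```

```bash
python3 -c "
from plant import *
s=state();print(s['joint_pos'].round(4),s['tool_pos'].round(4),s['tool_rot'].round(4))"
```

```text
[-0.0661  0.9599  0.0566  0.012   1.9954  1.0696] [0.9541 0.014  0.4699] [0.0131 0.9737 0.2181 0.0637]
```

Pushing past the reach limit tilts the tool outward, and the tilt persists (7° so far). I'll keep going in the same free space.

Call:
move_arm --targets '[[[0,0.05,0.024,-0.03,0],[0,0.05,0.024,-0.03,0],[0,0.05,0.024,-0.03,0],[0,0.05,0.024,-0.03,0],[0,0.05,0.024,-0.03,0]]]'

```text
time: 3.53
tool_pos: [0.961, 0.0109, 0.5155]
tool_rot: [0.025, 0.968, 0.217, 0.12]
contact_force: [0.1, -0.1, -0.2]
gripper_width: 0.002
grasp_force: 0.0
```

```bash
python3 -c "
from plant import *
s=state();print(s['joint_pos'].round(4))"
```

```text
[-0.0714  0.9167  0.055   0.0222  1.9249  1.0687]
```

Call:
move_arm --targets '[[[0,0.06,0.0285,0,0],[0,0.06,0.0285,0,0],[0,0.06,0.0285,0,0],[0,0.06,0.0285,0,0],[0,0.06,0.0285,0,0]]]'

```text
time: 3.95
tool_pos: [1.0076, 0.0088, 0.4915]
tool_rot: [0.037, 0.96, 0.215, 0.176]
contact_force: [0.1, 0.1, 0.7]
gripper_width: 0.0
grasp_force: 0.0
```

```bash
python3 -c "
from plant import *
s=state();print(s['joint_pos'].round(4))"
```

```text
[-0.0726  0.953   0.055   0.0308  1.7726  1.0692]
```

```bash
cat >> h.py <<'E'
def plan(d,turn=0,n=5,g=0,div=True):
    """total world shift d (m), total turn about tool z (deg), n rows, from the present pose"""
    s=state(); q=s["tool_rot"]; R=Ro.from_quat([*q[1:],q[0]]).as_matrix()
    st=np.array(d,float)/n
    for i in range(n):
        t=R.T@st/.6; R=R@Ro.from_euler('z',turn/n,degrees=True).as_matrix()
        print([g,*[float(x) for x in t.round(4)],round(turn/n/6,3)])
        if turn==0: print('x',n); break
def info():
    s=state(); q=s["tool_rot"]; R=Ro.from_quat([*q[1:],q[0]]).as_matrix()
    tilt=np.degrees(np.arccos(-R[2,2])); print('t',round(s["time"],2),'tcp',s["tool_pos"].round(4),'tip',(s["tool_pos"]+.025*R[:,2]).round(4),'tilt',tilt.round(1),'zdir',R[:,2].round(3),'x',R[:,0].round(3),'y',R[:,1].round(3),'q',s["joint_pos"].round(3),'F',s["contact_force"].round(1),'g',round(s["gripper_width"],3))
E
python3 -c "
from h import *
info();plan([0.9,0,0.15],-150,25)"
```

```text
t 3.95 tcp [1.0076 0.0088 0.4915] tip [1.0164 0.0089 0.4681] tilt 20.7 zdir [ 0.354  0.004 -0.935] x [0.845 0.426 0.322] y [ 0.4   -0.905  0.147] q [-0.073  0.953  0.055  0.031  1.773  1.069] F [0.1 0.1 0.7] g 0.0
[0, 0.054, 0.0254, 0.0119, -1.0]
[0, 0.051, 0.0309, 0.0119, -1.0]
[0, 0.0475, 0.0361, 0.0119, -1.0]
[0, 0.0434, 0.0409, 0.0119, -1.0]
[0, 0.0389, 0.0452, 0.0119, -1.0]
[0, 0.034, 0.049, 0.0119, -1.0]
[0, 0.0287, 0.0523, 0.0119, -1.0]
[0, 0.0231, 0.055, 0.0119, -1.0]
[0, 0.0172, 0.0571, 0.0119, -1.0]
[0, 0.0111, 0.0586, 0.0119, -1.0]
[0, 0.0049, 0.0594, 0.0119, -1.0]
[0, -0.0013, 0.0596, 0.0119, -1.0]
[0, -0.0075, 0.0592, 0.0119, -1.0]
[0, -0.0137, 0.0581, 0.0119, -1.0]
[0, -0.0197, 0.0563, 0.0119, -1.0]
[0, -0.0254, 0.054, 0.0119, -1.0]
[0, -0.0309, 0.051, 0.0119, -1.0]
[0, -0.0361, 0.0475, 0.0119, -1.0]
[0, -0.0409, 0.0434, 0.0119, -1.0]
[0, -0.0452, 0.0389, 0.0119, -1.0]
[0, -0.049, 0.034, 0.0119, -1.0]
[0, -0.0523, 0.0287, 0.0119, -1.0]
[0, -0.055, 0.0231, 0.0119, -1.0]
[0, -0.0571, 0.0172, 0.0119, -1.0]
[0, -0.0586, 0.0111, 0.0119, -1.0]
```

Call:
move_arm --targets '[[[0,0.054,0.025,0.01,-1],[0,0.051,0.031,0.01,-1],[0,0.047,0.036,0.01,-1],[0,0.043,0.041,0.01,-1],[0,0.039,0.045,0.01,-1]]]'

```text
time: 4.37
tool_pos: [1.0507, 0.0077, 0.4668]
tool_rot: [0.106, 0.861, 0.453, 0.207]
contact_force: [-0.5, -0.5, 0.5]
gripper_width: 0.001
grasp_force: 0.0
```

Call:
move_arm --targets '[[[0,0.034,0.049,0.0,-1],[0,0.029,0.052,0.0,-1],[0,0.023,0.055,0.0,-1],[0,0.017,0.057,0.0,-1],[0,0.011,0.059,0.0,-1]]]'

```text
time: 4.78
tool_pos: [1.071, 0.0067, 0.488]
tool_rot: [0.191, 0.704, 0.651, 0.211]
contact_force: [-0.5, -0.1, -0.7]
gripper_width: 0.002
grasp_force: 0.0
```

Call:
move_arm --targets '[[[0,0.005,0.06,0.0,-1],[0,-0.001,0.06,0.0,-1],[0,-0.007,0.06,0.0,-1],[0,-0.014,0.058,0.0,-1],[0,-0.02,0.056,0.0,-1]]]'

```text
time: 5.2
tool_pos: [1.083, 0.0058, 0.5238]
tool_rot: [0.282, 0.502, 0.797, 0.182]
contact_force: [1.0, -0.2, 0.1]
gripper_width: 0.001
grasp_force: 0.0
```

```bash
python3 -c "
from h import *
info()"
```

```text
t 5.2 tcp [1.083  0.0058 0.5238] tip [1.0988 0.006  0.5044] tilt 39.2 zdir [ 0.632  0.006 -0.775] x [-0.336  0.903 -0.267] y [0.698 0.429 0.573] q [-0.076  0.962  0.055  0.055  1.441 -0.509] F [ 1.  -0.2  0.1] g 0.001
```

Call:
move_arm --targets '[[[0,-0.025,0.054,0,-1],[0,-0.031,0.051,0,-1],[0,-0.036,0.047,0,-1],[0,-0.041,0.043,0,-1],[0,-0.045,0.039,0,-1]]]'

```text
time: 5.62
tool_pos: [1.0865, 0.0046, 0.5709]
tool_rot: [0.366, 0.274, 0.882, 0.117]
contact_force: [-0.8, -0.2, 0.2]
gripper_width: 0.001
grasp_force: 0.0
```

Call:
move_arm --targets '[[[0,-0.049,0.034,0,-1],[0,-0.052,0.029,0,-1],[0,-0.055,0.023,0,-1],[0,-0.057,0.017,0,-1],[0,-0.059,0.011,0,-1]]]'

```text
time: 6.03
tool_pos: [1.0815, 0.0037, 0.6273]
tool_rot: [0.43, 0.035, 0.902, 0.02]
contact_force: [1.0, -0.2, 0.1]
gripper_width: 0.003
grasp_force: 0.0
```

```bash
python3 -c "
from h import *
info()"
```

```text
t 6.03 tcp [1.0815 0.0037 0.6273] tip [1.1009 0.0039 0.6116] tilt 51.0 zdir [ 0.777  0.007 -0.63 ] x [-0.628  0.081 -0.774] y [0.046 0.997 0.067] q [-0.082  0.888  0.055  0.072  1.312 -1.559] F [ 1.  -0.2  0.1] g 0.003
```

```bash
cat >> h.py <<'E'
A=[0,0,0,0]
def fk(q,p):
    a,b,c=q[0],q[0]+q[1],q[0]+q[1]+q[2]
    return np.array([p[0]*np.sin(a)+p[1]*np.sin(b)+p[2]*np.sin(c), p[3]+p[0]*np.cos(a)+p[1]*np.cos(b)+p[2]*np.cos(c)])
D=[([.0533,1.6142,1.4760],(.6245,.2552)),([.9599,.0566,1.9954],(.9542,.4699)),([.9167,.055,1.9249],(.9611,.5155)),([.953,.055,1.7726],(1.0076,.4915)),([.962,.055,1.441],(1.083,.5238)),([.888,.055,1.312],(1.0815,.6273))]
from scipy.optimize import least_squares
P=least_squares(lambda p:np.concatenate([fk(q,p)-x for q,x in D]),[.4,.4,.2,.3]).x
def ik(r,z,tilt):
    s=np.pi-np.radians(tilt); wr=r-P[2]*np.sin(s); wz=z-P[3]-P[2]*np.cos(s)
    d=np.hypot(wr,wz); c=(d*d-P[0]**2-P[1]**2)/(2*P[0]*P[1])
    if abs(c)>1: return None
    q3=np.arccos(c); q2=np.arctan2(wr,wz)-np.arctan2(P[1]*np.sin(q3),P[0]+P[1]*np.cos(q3))
    return np.round([q2,q3,s-q2-q3,wr,wz+P[3]],3)
E
python3 - <<'E'
from h import *
print(P,[ (fk(q,P)-x).round(4) for q,x in D])
for r,z,t in [(.47,.15,51),(.47,.08,51),(.5,.1,51),(.44,.16,51),(.47,.15,40),(.47,.08,40),(.36,.35,0),(.40,.3,51),(.58,.3,0),(.6,.5,51),(.45,.4,51)]: print(r,z,t,ik(r,z,t))
E
```

```text
[0.46759848 0.62250446 0.27790976 0.14345314] [array([0.0195, 0.0172]), array([-0.0059, -0.0062]), array([-0.0085, -0.0061]), array([-0.0018, -0.0051]), array([ 0.0056, -0.001 ]), array([0.0004, 0.0012])]
0.47 0.15 51 [-0.867  2.634  0.485  0.254  0.325]
0.47 0.08 51 [-0.776  2.712  0.315  0.254  0.255]
0.5 0.1 51 [-0.678  2.632  0.298  0.284  0.275]
0.44 0.16 51 [-1.009  2.673  0.588  0.224  0.335]
0.47 0.15 40 [-0.751  2.52   0.675  0.291  0.363]
0.47 0.08 40 [-0.677  2.6    0.52   0.291  0.293]
0.36 0.35 0 [-0.578  1.999  1.721  0.36   0.628]
0.4 0.3 51 [-1.135  2.489  0.898  0.184  0.475]
0.58 0.3 0 [-0.089  1.71   1.521  0.58   0.578]
0.6 0.5 51 [-0.505  1.878  0.878  0.384  0.675]
0.45 0.4 51 [-0.916  2.249  0.919  0.234  0.575]
```

Call:
move_arm --targets '[[[0,0.054,-0.003,-0.034,0],[0,0.054,-0.003,-0.034,0],[0,0.054,-0.003,-0.034,0],[0,0.054,-0.003,-0.034,0],[0,0.054,-0.003,-0.034,0]]]'

```text
time: 6.45
tool_pos: [0.941, 0.0068, 0.5828]
tool_rot: [0.43, 0.038, 0.902, 0.022]
contact_force: [-0.2, -0.5, 0.1]
gripper_width: 0.005
grasp_force: 0.0
```

Call:
move_arm --targets '[[[0,0.054,-0.003,-0.034,0],[0,0.054,-0.003,-0.034,0],[0,0.054,-0.003,-0.034,0],[0,0.054,-0.003,-0.034,0],[0,0.054,-0.003,-0.034,0]]]'

```text
time: 6.87
tool_pos: [0.7595, 0.0112, 0.5217]
tool_rot: [0.43, 0.037, 0.902, 0.022]
contact_force: [-0.2, 0.5, 0.6]
gripper_width: -0.001
grasp_force: 0.0
```

```bash
python3 -c "
from h import *
info()"
```

```text
t 6.87 tcp [0.7595 0.0112 0.5217] tip [0.7789 0.0114 0.5059] tilt 51.0 zdir [ 0.777  0.007 -0.63 ] x [-0.628  0.086 -0.774] y [0.049 0.996 0.071] q [-0.116 -0.141  1.521  0.125  0.88  -1.638] F [-0.2  0.5  0.6] g -0.001
```

Call:
move_arm --targets '[[[0,0.054,-0.003,-0.034,0],[0,0.054,-0.003,-0.034,0],[0,0.054,-0.003,-0.034,0],[0,0.054,-0.003,-0.034,0],[0,0.054,-0.003,-0.034,0]]]'

```text
time: 7.28
tool_pos: [0.5783, 0.0156, 0.4603]
tool_rot: [0.43, 0.037, 0.902, 0.022]
contact_force: [-1.3, 0.5, 1.4]
gripper_width: -0.001
grasp_force: 0.0
```

```bash
python3 -c "
from h import *
info()"
```

```text
t 7.28 tcp [0.5783 0.0156 0.4603] tip [0.5977 0.0158 0.4445] tilt 51.0 zdir [ 0.777  0.007 -0.63 ] x [-0.628  0.086 -0.774] y [0.049 0.996 0.071] q [-0.16  -0.606  1.969  0.166  0.903 -1.69 ] F [-1.3  0.5  1.4] g -0.001
```

```bash
cat >> h.py <<'E'
Rz=lambda a:Ro.from_euler('z',a).as_matrix(); Ry=lambda a:Ro.from_euler('y',a).as_matrix()
def fk3(q,p):
    h,L1,L2,e,Dt,o,e2=p
    R=Rz(q[0]); x=np.array([0,0,h])+R@[0,o,0]
    R=R@Ry(q[1]); x=x+R@[e,0,L1]
    R=R@Ry(q[2]); x=x+R@[e2,0,L2]
    R=R@Rz(q[3])@Ry(q[4]); return x+R@[0,0,Dt],R@[0,0,1]
DD=[([-1.249,.0533,1.6142,0,1.476,0],(.2665,-.5648,.2552)),([-.0661,.9599,.0566,.012,1.9954],(.9541,.014,.4699)),([-.073,.953,.055,.031,1.773],(1.0076,.0088,.4915)),
([-.076,.962,.055,.055,1.441],(1.083,.0058,.5238)),([-.082,.888,.055,.072,1.312],(1.0815,.0037,.6273)),([-.116,-.141,1.521,.125,.88],(.7595,.0112,.5217)),([-.16,-.606,1.969,.166,.903],(.5783,.0156,.4603))]
P3=least_squares(lambda p:np.concatenate([fk3(q,p)[0]-x for q,x in DD]+[.01*(p-[.14,.47,.5,0,.25,.07,0])]),[.14,.47,.5,0,.25,.07,0]).x
LO=np.array([-3.01,-1.01,.06,-1.02,.09]);HI=np.array([3.01,2.22,2.58,4.17,2.62])
def ik3(pos,zd,q0=(-.16,-.6,1.97,.17,.9)):
    zd=np.array(zd)/np.linalg.norm(zd)
    f=lambda q:np.concatenate([(fk3(q,P3)[0]-pos)*5,fk3(q,P3)[1]-zd])
    s=least_squares(f,q0,bounds=(LO,HI)); x,z=fk3(s.x,P3); return s.x.round(3),((x-pos)*1000).round(1),np.degrees(np.arccos(min(1,-z[2]))).round(1)
E
python3 - <<'E'
from h import *
print(P3.round(4),[ ((fk3(q,P3)[0]-x)*1000).round(1).tolist() for q,x in DD])
for tilt in (30,40,51):
  for p in [(.47,.015,.15),(.47,.015,.08),(.46,.015,.06),(.5,.015,.1),(.40,.01,.2)]:
    print(tilt,p,*ik3(np.array(p),[np.sin(np.radians(tilt)),0,-np.cos(np.radians(tilt))]))
E
```

```text
[ 0.2373  0.4267  0.6099 -0.      0.2547  0.0744  0.0951] [[0.2, 0.0, -0.0], [0.1, 0.2, -0.2], [-0.1, -0.1, -0.2], [0.1, 0.2, 0.3], [-0.1, -0.2, 0.1], [0.0, -0.2, -0.1], [-0.1, -0.1, 0.1]]
30 (0.47, 0.015, 0.15) [-0.175 -0.605  2.382  0.116  0.851] [ 0.  0. -0.] 30.0
30 (0.47, 0.015, 0.08) [-0.175 -0.475  2.429  0.14   0.676] [ 0. -0. -0.] 30.0
30 (0.46, 0.015, 0.06) [-0.18  -0.467  2.462  0.152  0.635] [ 0. -0. -0.] 30.0
30 (0.5, 0.015, 0.1) [-0.161 -0.408  2.347  0.126  0.688] [ 0. -0.  0.] 30.0
30 (0.4, 0.01, 0.2) [-0.239 -0.97   2.48   0.132  1.124] [ 0.  0. -0.] 30.0
40 (0.47, 0.015, 0.15) [-0.196 -0.722  2.49   0.197  0.695] [0. 0. 0.] 40.0
40 (0.47, 0.015, 0.08) [-0.196 -0.566  2.532  0.263  0.502] [0. 0. 0.] 40.0
40 (0.46, 0.015, 0.06) [-0.203 -0.554  2.564  0.295  0.462] [0. 0. 0.] 40.0
40 (0.5, 0.015, 0.1) [-0.178 -0.488  2.447  0.238  0.504] [ 0. -0.  0.] 40.0
40 (0.4, 0.01, 0.2) [-0.242 -1.01   2.524  0.162  1.015] [13.8  0.6 -1.3] 36.2
51 (0.47, 0.015, 0.15) [-0.213 -0.804  2.58   0.32   0.532] [4.2 0.2 1.2] 49.7
51 (0.47, 0.015, 0.08) [-0.201 -0.566  2.58   0.469  0.327] [10.6  0.6  0.5] 48.3
51 (0.46, 0.015, 0.06) [-0.197 -0.509  2.58   0.49   0.293] [16.7  1.  -0.2] 46.9
51 (0.5, 0.015, 0.1) [-0.199 -0.543  2.547  0.548  0.299] [ 0. -0.  0.] 51.0
51 (0.4, 0.01, 0.2) [-0.226 -1.01   2.56   0.181  0.861] [34.2  2.1 -4.4] 43.0
```

Call:
move_arm --targets '[[[0,0.054,-0.005,-0.009,0],[0,0.054,-0.005,-0.009,0],[0,0.054,-0.005,-0.009,0],[0,0.054,-0.005,-0.009,0],[0,0.054,-0.005,-0.009,0]]]'

```text
time: 7.7
tool_pos: [0.4611, 0.0148, 0.3502]
tool_rot: [0.427, 0.037, 0.903, 0.022]
contact_force: [-18.4, 12.2, 4.3]
gripper_width: 0.001
grasp_force: 0.0
```

```bash
python3 -c "
from h import *
info()
p=state()['tool_pos']
plan(np.array([.43,.014,.30])-p,0,5)
for x in ([.43,.014,.30],[.43,.014,.2],[.44,.014,.16],[.5,.0155,.155]): print(*ik3(np.array(x),[.777,.007,-.63]))
"
```

```text
t 7.7 tcp [0.4611 0.0148 0.3502] tip [0.4804 0.015  0.3343] tilt 50.6 zdir [ 0.773  0.008 -0.635] x [-0.633  0.086 -0.77 ] y [0.049 0.996 0.072] q [-0.236 -1.012  2.35   0.234  0.948 -1.774] F [-18.4  12.2   4.3] g 0.001
[0, 0.0194, -0.002, 0.0026, 0.0]
x 5
[-0.226 -1.01   2.405  0.198  0.966] [19.2  1.1  0.4] 46.0
[-0.234 -1.01   2.58   0.249  0.772] [16.8  1.  -2.5] 47.5
[-0.225 -0.904  2.58   0.258  0.694] [14.2  0.7  5.5] 45.9
[-0.203 -0.686  2.523  0.381  0.455] [ 0. -0.  0.] 51.0
```

Call:
move_arm --targets '[[[0,0.03,-0.003,0.026,0],[0,0.03,-0.003,0.026,0],[0,0.03,-0.003,0.026,0],[0,0.03,-0.003,0.026,0]]]'

```text
time: 8.03
tool_pos: [0.4645, 0.0139, 0.2557]
tool_rot: [0.429, 0.038, 0.902, 0.021]
contact_force: [0.8, 0.5, 0.4]
gripper_width: -0.002
grasp_force: 0.0
```

Call:
move_arm --targets '[[[0,0.03,-0.003,0.026,0],[0,0.03,-0.003,0.026,0],[0,0.03,-0.003,0.026,0],[0,0,0,0,0]]]'

```text
time: 8.37
tool_pos: [0.4663, 0.0135, 0.1833]
tool_rot: [0.427, 0.038, 0.903, 0.021]
contact_force: [-0.6, -0.0, 0.8]
gripper_width: 0.002
grasp_force: 0.0
```

```bash
python3 -c "
from h import *
info()
p=state()['tool_pos']
plan(np.array([.502,.0155,.165])-p,0,2)
cv2.imwrite('pics/top2.png',cv2.resize(np.vstack([grab_frame('scene')[120:270,270:470],grab_frame('top')[125:275,165:365]])[:,:,::-1],(440,600+60)[:2] if 0 else (400,600),interpolation=cv2.INTER_CUBIC))
"
```

```text
t 8.37 tcp [0.4663 0.0135 0.1833] tip [0.4857 0.0137 0.1675] tilt 50.6 zdir [ 0.773  0.007 -0.634] x [-0.632  0.086 -0.77 ] y [0.05  0.996 0.071] q [-0.235 -0.919  2.583  0.32   0.633 -1.896] F [-0.6 -0.   0.8] g 0.002
[0, -0.0069, 0.002, 0.0327, 0.0]
x 2
```

View pics/top2.png

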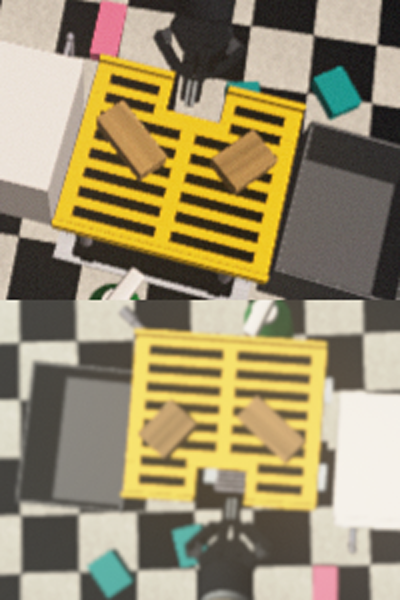

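The combined view shows the closed fingers centred in the notch, with everything else undisturbed. I'll go forward over the pedal now.

Call:
move_arm --targets '[[[0,0.004,0.001,0.039,0],[0,0.004,0.001,0.039,0],[0,0,0,0,0]]]'

```text
time: 8.72
tool_pos: [0.4987, 0.016, 0.1446]
tool_rot: [0.422, 0.038, 0.905, 0.022]
contact_force: [-1.1, 0.6, -1.6]
gripper_width: 0.002
grasp_force: 0.0
```

```bash
python3 -c "
from h import *
info()
plan([-.006,.0,-.05],0,6)
"
```

```text
t 8.72 tcp [0.4987 0.016  0.1446] tip [0.5178 0.0162 0.1286] tilt 50.0 zdir [ 0.766  0.008 -0.642] x [-0.64   0.088 -0.763] y [0.05  0.996 0.073] q [-0.201 -0.663  2.523  0.382  0.447 -1.961] F [-1.1  0.6 -1.6] g 0.002
[0, 0.0117, -0.0011, 0.0076, 0.0]
x 6
```

Call:
move_arm --targets '[[[0,0.0117,-0.001,0.0076,0],[0,0.0117,-0.001,0.0076,0],[0,0.0117,-0.001,0.0076,0]]]'

```text
time: 8.97
tool_pos: [0.4974, 0.0153, 0.1271]
tool_rot: [0.43, 0.038, 0.902, 0.021]
contact_force: [-1.4, -0.5, 4.6]
gripper_width: 0.004
grasp_force: 1.6
```

Call:
move_arm --targets '[[[0,0.0117,-0.001,0.0076,0],[0,0.0117,-0.001,0.0076,0]]]'

```text
time: 9.13
tool_pos: [0.4954, 0.0154, 0.1105]
tool_rot: [0.43, 0.038, 0.902, 0.021]
contact_force: [0.7, 0.0, 3.0]
gripper_width: -0.0
grasp_force: 1.6
```

```bash
python3 -c "
from h import *
info()
plan([0,.0,-.006],0,1)
"
```

```text
t 9.13 tcp [0.4954 0.0154 0.1105] tip [0.5148 0.0155 0.0947] tilt 51.0 zdir [ 0.777  0.006 -0.63 ] x [-0.628  0.086 -0.774] y [0.05  0.996 0.07 ] q [-0.205 -0.595  2.556  0.507  0.343 -2.097] F [0.7 0.  3. ] g -0.0
[0, 0.0077, -0.0007, 0.0063, 0.0]
x 1
```

Call:
move_arm --targets '[[[0,0.0077,-0.001,0.0063,0],[0,0.0077,-0.001,0.0063,0]]]'

```text
time: 9.3
tool_pos: [0.4959, 0.015, 0.0995]
tool_rot: [0.43, 0.038, 0.902, 0.021]
contact_force: [-12.7, 2.4, 16.2]
gripper_width: 0.003
grasp_force: 8.7
```

Call:
move_arm --targets '[[[0,0.0077,-0.001,0.0063,0]]]'

```text
time: 9.38
tool_pos: [0.4965, 0.0148, 0.0945]
tool_rot: [0.431, 0.038, 0.901, 0.021]
contact_force: [-10.2, 4.4, 15.5]
gripper_width: 0.0
grasp_force: 8.6
```

Call:
move_arm --targets '[[[0,0.004,0,0.003,0]]]'

```text
time: 9.47
tool_pos: [0.4973, 0.0146, 0.0928]
tool_rot: [0.432, 0.038, 0.901, 0.021]
contact_force: [-41.0, 1.2, 41.3]
gripper_width: 0.003
grasp_force: 25.3
```

```bash
python3 -c "
from h import *
info()
"
```

```text
t 9.47 tcp [0.4973 0.0146 0.0928] tip [0.5168 0.0148 0.0772] tilt 51.3 zdir [ 0.78   0.004 -0.625] x [-0.623  0.086 -0.777] y [0.05  0.996 0.07 ] q [-0.206 -0.533  2.557  0.623  0.284 -2.218] F [-41.    1.2  41.3] g 0.003
```

The force rose to 41 N at the stop, with the fingertip at the full-down height, so the brake is locked. Now I'll retreat the way I came.

Call:
move_arm --targets '[[[0,-0.019,0.002,-0.016,0],[0,-0.025,0.002,-0.042,0],[0,-0.025,0.002,-0.042,0],[0,-0.025,0.002,-0.042,0],[0,0,0,0,0]]]'

```text
time: 9.88
tool_pos: [0.4672, 0.014, 0.1975]
tool_rot: [0.437, 0.037, 0.899, 0.02]
contact_force: [0.8, -0.6, 0.8]
gripper_width: 0.0
grasp_force: 0.0
```

```bash
python3 -c "
from h import *
info()
cv2.imwrite('pics/top3.png',cv2.resize(np.vstack([grab_frame('scene')[120:270,270:470],grab_frame('top')[125:275,165:365]])[:,:,::-1],(400,600),interpolation=cv2.INTER_CUBIC))
"
```

```text
t 9.88 tcp [0.4672 0.014  0.1975] tip [0.4868 0.0141 0.182 ] tilt 51.8 zdir [ 0.786  0.003 -0.618] x [-0.616  0.083 -0.784] y [0.049 0.997 0.067] q [-0.232 -0.947  2.578  0.311  0.643 -1.885] F [ 0.8 -0.6  0.8] g 0.0
```

Call:
move_arm --targets '[[[100,-0.044,0.004,-0.035,0],[100,-0.044,0.004,-0.035,0],[100,-0.044,0.004,-0.035,0],[100,-0.044,0.004,-0.035,0],[100,-0.044,0.004,-0.035,0]]]'

```text
time: 10.4
tool_pos: [0.4677, 0.0148, 0.353]
tool_rot: [0.425, 0.038, 0.904, 0.022]
contact_force: [-0.1, 0.8, -0.2]
gripper_width: 0.711
grasp_force: 0.0
```

```bash
python3 -c "
from h import *
info()
cv2.imwrite('pics/top3.png',cv2.resize(grab_frame('top')[125:275,165:365][:,:,::-1],(800,600),interpolation=cv2.INTER_CUBIC))
"
```

```text
t 10.4 tcp [0.4677 0.0148 0.353 ] tip [0.487 0.015 0.337] tilt 50.4 zdir [ 0.771  0.007 -0.637] x [-0.635  0.087 -0.767] y [0.05  0.996 0.072] q [-0.229 -0.982  2.332  0.228  0.938 -1.768] F [-0.1  0.8 -0.2] g 0.711
```

Call:
move_arm --targets '[[[100,0.038,-0.003,-0.046,0],[100,0.038,-0.003,-0.046,0],[100,0.038,-0.003,-0.046,0],[100,0.038,-0.003,-0.046,0],[100,0.038,-0.003,-0.046,0]]]'

```text
time: 10.87
tool_pos: [0.4412, 0.0271, 0.3735]
tool_rot: [0.386, 0.04, 0.921, 0.016]
contact_force: [-0.3, 0.3, 0.1]
gripper_width: 0.995
grasp_force: 0.0
```

```bash
python3 -c "
from h import *
info()
"
```

```text
t 10.87 tcp [0.4412 0.0271 0.3735] tip [0.4591 0.0271 0.356 ] tilt 45.5 zdir [ 0.713 -0.001 -0.701] x [-0.698  0.087 -0.711] y [0.062 0.996 0.061] q [-0.183 -1.009  2.283  0.146  1.086 -1.681] F [-0.3  0.3  0.1] g 0.995
```

View pics/top3.png

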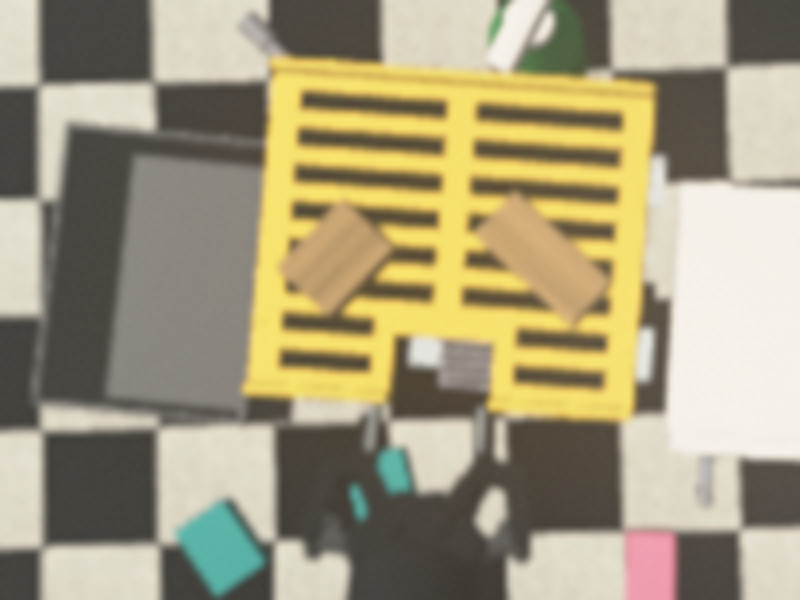

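Only the pedal has changed in this view: its plate at about (465,365) looks longer, so it is down, and the trolley is unmoved. Continuing to untilt.

Call:
move_arm --targets '[[[100,0.064,-0.006,-0.006,0],[100,0.064,-0.006,-0.006,0],[100,0.064,-0.006,-0.006,0],[100,0.064,-0.006,-0.006,0],[100,0.064,-0.006,-0.006,0]]]'

```text
time: 11.28
tool_pos: [0.4291, 0.0479, 0.259]
tool_rot: [0.352, 0.044, 0.935, 0.007]
contact_force: [0.9, -0.1, 0.2]
gripper_width: 1.001
grasp_force: 0.0
```

```bash
python3 -c "
from h import *
info()
"
```

```text
t 11.28 tcp [0.4291 0.0479 0.259 ] tip [0.4456 0.0475 0.2402] tilt 41.2 zdir [ 0.658 -0.018 -0.753] x [-0.749  0.087 -0.657] y [0.077 0.996 0.044] q [-0.084 -1.009  2.448  0.045  0.985 -1.572] F [ 0.9 -0.1  0.2] g 1.001
```

```bash
python3 -c "
from h import *
plan([-.38,0,.08],44,10,100)
"
```

```text
[100, 0.0387, -0.0043, -0.0517, 0.733]
[100, 0.0382, -0.0073, -0.0517, 0.733]
[100, 0.0376, -0.0102, -0.0517, 0.733]
[100, 0.0367, -0.013, -0.0517, 0.733]
[100, 0.0356, -0.0158, -0.0517, 0.733]
[100, 0.0342, -0.0185, -0.0517, 0.733]
[100, 0.0327, -0.0211, -0.0517, 0.733]
[100, 0.031, -0.0235, -0.0517, 0.733]
[100, 0.0291, -0.0258, -0.0517, 0.733]
[100, 0.0271, -0.028, -0.0517, 0.733]
```

Call:
move_arm --targets '[[[100,0.039,-0.004,-0.052,0.73],[100,0.038,-0.007,-0.052,0.73],[100,0.038,-0.01,-0.052,0.73],[100,0.037,-0.013,-0.052,0.73],[100,0.036,-0.016,-0.052,0.73]]]'

```text
time: 11.7
tool_pos: [0.3876, 0.1019, 0.3126]
tool_rot: [0.308, 0.233, 0.921, 0.046]
contact_force: [0.1, -0.6, -0.2]
gripper_width: 0.997
grasp_force: 0.0
```

Call:
move_arm --targets '[[[100,0.034,-0.018,-0.052,0.73],[100,0.033,-0.021,-0.052,0.73],[100,0.031,-0.024,-0.052,0.73],[100,0.029,-0.026,-0.052,0.73],[100,0.027,-0.028,-0.052,0.73]]]'

```text
time: 12.12
tool_pos: [0.2818, 0.1794, 0.3911]
tool_rot: [0.281, 0.414, 0.863, 0.071]
contact_force: [0.2, 1.1, -0.4]
gripper_width: 0.996
grasp_force: 0.0
```

```bash
python3 -c "
from h import *
info()
plan([-.4,0,0],0,10,100)
"
```

```text
t 12.12 tcp [0.2818 0.1794 0.3911] tip [0.2953 0.1767 0.3703] tilt 33.7 zdir [ 0.543 -0.11  -0.832] x [-0.499  0.755 -0.425] y [0.675 0.647 0.355] q [ 0.667 -1.009  2.199 -0.436  1.547 -0.089] F [ 0.2  1.1 -0.4] g 0.996
[100, 0.0333, -0.045, -0.0362, 0.0]
x 10
```

Call:
move_arm --targets '[[[100,-0.049,-0.004,0.029,0],[100,-0.049,-0.004,0.029,0],[100,-0.049,-0.004,0.029,0],[100,-0.049,-0.004,0.029,0]]]'

```text
time: 12.45
tool_pos: [0.3777, 0.0835, 0.3811]
tool_rot: [0.28, 0.409, 0.866, 0.071]
contact_force: [-0.4, 0.5, 0.2]
gripper_width: 0.998
grasp_force: 0.0
```

Call:
move_arm --targets '[[[100,-0.049,-0.004,0.029,0],[100,-0.049,-0.004,0.029,0],[100,-0.049,-0.004,0.029,0],[100,0,0,0,0]]]'

```text
time: 12.78
tool_pos: [0.4467, 0.0001, 0.3702]
tool_rot: [0.278, 0.416, 0.863, 0.068]
contact_force: [-0.7, 0.2, -0.8]
gripper_width: 1.001
grasp_force: 0.0
```

```bash
python3 -c "
from h import *
info()
p=state()['tool_pos']
plan(np.array([.41,-.003,.37])-p,0,3,100)
plan([-.38,0,0],0,10,100)
"
```

```text
t 12.78 tcp [4.467e-01 1.000e-04 3.702e-01] tip [ 0.4601 -0.0027  0.3493] tilt 33.3 zdir [ 0.537 -0.115 -0.836] x [-0.499  0.756 -0.424] y [0.681 0.644 0.348] q [-0.146 -0.822  2.149 -0.038  1.236 -0.816] F [-0.7  0.2 -0.8] g 1.001
[100, 0.0089, -0.015, -0.0106, 0.0]
x 3
[100, 0.0316, -0.0431, -0.034, 0.0]
x 10
```

Call:
move_arm --targets '[[[100,0.029,-0.042,-0.032,0],[100,0.029,-0.042,-0.032,0],[100,0.029,-0.042,-0.032,0],[100,0.029,-0.042,-0.032,0],[100,0.029,-0.042,-0.032,0]]]'

```text
time: 13.2
tool_pos: [0.3649, 0.0166, 0.3972]
tool_rot: [0.25, 0.421, 0.871, 0.049]
contact_force: [0.7, 0.1, 0.5]
gripper_width: 1.004
grasp_force: 0.0
```

```bash
python3 -c "
from h import *
info()
plan([-.38,0,0],0,10,100)
"
```

```text
t 13.2 tcp [0.3649 0.0166 0.3972] tip [0.3768 0.0134 0.3755] tilt 29.6 zdir [ 0.477 -0.125 -0.87 ] x [-0.52   0.757 -0.395] y [0.708 0.641 0.296] q [-0.107 -1.01   2.173 -0.074  1.467 -0.789] F [0.7 0.1 0.5] g 1.004
[100, 0.033, -0.0448, -0.0302, 0.0]
x 10
```

Call:
move_arm --targets '[[[100,0.029,-0.054,-0.021,0],[100,0.029,-0.054,-0.021,0],[100,0.029,-0.054,-0.021,0],[100,0.029,-0.054,-0.021,0],[100,0.029,-0.054,-0.021,0]]]'

```text
time: 13.62
tool_pos: [0.3252, 0.0245, 0.4218]
tool_rot: [0.206, 0.431, 0.878, 0.014]
contact_force: [0.0, 1.0, 0.9]
gripper_width: 0.999
grasp_force: 0.0
```

```bash
python3 -c "
from h import *
info()
plan([-.38,-.08,-.05],0,10,100)
"
```

```text
t 13.62 tcp [0.3252 0.0245 0.4218] tip [0.3345 0.0206 0.3989] tilt 23.9 zdir [ 0.375 -0.153 -0.914] x [-0.543  0.763 -0.35 ] y [0.752 0.627 0.203] q [-0.047 -1.009  2.113 -0.136  1.643 -0.742] F [0.  1.  0.9] g 0.999
[100, 0.0271, -0.0577, -0.0141, 0.0]
x 10
```

Call:
move_arm --targets '[[[100,-0.005,-0.056,-0.01,0],[100,-0.005,-0.056,-0.01,0],[100,-0.005,-0.056,-0.01,0],[100,-0.005,-0.056,-0.01,0],[100,-0.005,-0.056,-0.01,0]]]'

```text
time: 14.03
tool_pos: [0.2955, -0.0846, 0.4608]
tool_rot: [0.173, 0.436, 0.883, -0.001]
contact_force: [0.3, -0.3, 0.5]
gripper_width: 0.996
grasp_force: 0.0
```

```bash
python3 -c "
from h import *
info()
plan([-.38,0,-.05],0,10,100)
"
```

```text
t 14.03 tcp [ 0.2955 -0.0846  0.4608] tip [ 0.3031 -0.0884  0.4373] tilt 20.0 zdir [ 0.305 -0.153 -0.94 ] x [-0.56   0.769 -0.307] y [0.77  0.62  0.149] q [-0.546 -1.01   2.034  0.028  1.77  -1.19 ] F [ 0.3 -0.3  0.5] g 0.996
[100, 0.038, -0.05, -0.0115, 0.0]
x 10
```

Call:
move_arm --targets '[[[100,0.05,-0.038,-0.012,0],[100,0.05,-0.038,-0.012,0],[100,0.05,-0.038,-0.012,0],[100,0.05,-0.038,-0.012,0],[100,0.05,-0.038,-0.012,0]]]'

```text
time: 14.45
tool_pos: [0.2514, -0.0528, 0.5015]
tool_rot: [0.121, 0.444, 0.888, -0.017]
contact_force: [0.3, -0.8, 1.4]
gripper_width: 0.999
grasp_force: 0.0
```

```bash
python3 -c "
from h import *
info()
p=state()['tool_pos']; d=-p/np.hypot(*p[:2])*.38; d[2]=-.05; plan(d,0,10,100)
"
```

```text
t 14.45 tcp [ 0.2514 -0.0528  0.5015] tip [ 0.2564 -0.0563  0.4773] tilt 14.0 zdir [ 0.199 -0.138 -0.97 ] x [-0.577  0.784 -0.229] y [0.792 0.606 0.076] q [-0.465 -1.009  1.948 -0.036  1.961 -1.127] F [ 0.3 -0.8  1.4] g 0.999
[100, 0.0479, -0.0418, -0.006, 0.0]
x 10
```

Call:
move_arm --targets '[[[100,0.029,-0.052,-0.002,0],[100,0.034,-0.05,-0.002,0],[100,0.042,-0.045,0,0],[100,0.046,-0.042,0,0],[100,0.046,-0.042,0,0]]]'

```text
time: 14.87
tool_pos: [0.1997, -0.0674, 0.5425]
tool_rot: [0.072, 0.447, 0.891, -0.029]
contact_force: [0.2, -1.0, -0.5]
gripper_width: 1.002
grasp_force: 0.0
```

```bash
python3 -c "
from h import *
info()
p=state()['tool_pos']; d=-p/np.hypot(*p[:2])*.38; d[2]=-.05; plan(d,0,10,100)
"
```

```text
t 14.87 tcp [ 0.1997 -0.0674  0.5425] tip [ 0.2023 -0.0703  0.5178] tilt 8.9 zdir [ 0.103 -0.115 -0.988] x [-0.59   0.793 -0.154] y [0.801 0.599 0.014] q [-0.647 -1.01   1.863 -0.035  2.136 -1.309] F [ 0.2 -1.  -0.5] g 1.002
[100, 0.0527, -0.0361, -0.0003, 0.0]
x 10
```

Call:
move_arm --targets '[[[100,0.02,-0.058,0.003,0],[100,0.03,-0.055,0.003,0],[100,0.042,-0.046,0.003,0],[100,0.05,-0.038,0.003,0]]]'

```text
time: 15.2
tool_pos: [0.1324, -0.1157, 0.5794]
tool_rot: [0.038, 0.448, 0.893, -0.025]
contact_force: [0.3, -1.1, -0.2]
gripper_width: 1.0
grasp_force: 0.0
```

```bash
python3 -c "
from h import *
info()
"
```

```text
t 15.2 tcp [ 0.1324 -0.1157  0.5794] tip [ 0.1336 -0.1177  0.5546] tilt 5.3 zdir [ 0.046 -0.079 -0.996] x [-0.595  0.799 -0.091] y [ 0.802  0.597 -0.01 ] q [-1.173 -1.009  1.786  0.016  2.274 -1.802] F [ 0.3 -1.1 -0.2] g 1.0
```

```bash
python3 -c "
from h import *
p=state()['tool_pos']
plan(np.array([.59,.0835,.40])-p,-9,15,100)
"
```

```text
[100, -0.0108, 0.0542, 0.0205, -0.1]
[100, -0.0113, 0.0541, 0.0205, -0.1]
[100, -0.0119, 0.054, 0.0205, -0.1]
[100, -0.0125, 0.0538, 0.0205, -0.1]
[100, -0.013, 0.0537, 0.0205, -0.1]
[100, -0.0136, 0.0536, 0.0205, -0.1]
[100, -0.0141, 0.0534, 0.0205, -0.1]
[100, -0.0147, 0.0533, 0.0205, -0.1]
[100, -0.0153, 0.0531, 0.0205, -0.1]
[100, -0.0158, 0.053, 0.0205, -0.1]
[100, -0.0164, 0.0528, 0.0205, -0.1]
[100, -0.0169, 0.0526, 0.0205, -0.1]
[100, -0.0175, 0.0524, 0.0205, -0.1]
[100, -0.018, 0.0522, 0.0205, -0.1]
[100, -0.0186, 0.0521, 0.0205, -0.1]
```

Call:
move_arm --targets '[[[100,-0.011,0.054,0.02,-0.1],[100,-0.0115,0.054,0.02,-0.1],[100,-0.012,0.054,0.02,-0.1],[100,-0.0125,0.054,0.02,-0.1],[100,-0.013,0.054,0.02,-0.1]]]'

```text
time: 15.62
tool_pos: [0.2643, -0.0612, 0.5298]
tool_rot: [0.039, 0.43, 0.902, -0.027]
contact_force: [-0.3, -1.3, -0.1]
gripper_width: 0.999
grasp_force: 0.0
```

Call:
move_arm --targets '[[[100,-0.0135,0.0535,0.02,-0.1],[100,-0.014,0.0535,0.02,-0.1],[100,-0.0145,0.053,0.02,-0.1],[100,-0.015,0.053,0.02,-0.1],[100,-0.016,0.053,0.02,-0.1]]]'

```text
time: 16.03
tool_pos: [0.4172, 0.005, 0.4707]
tool_rot: [0.037, 0.404, 0.914, -0.028]
contact_force: [0.7, 0.0, 0.4]
gripper_width: 1.002
grasp_force: 0.0
```

Call:
move_arm --targets '[[[100,-0.0165,0.053,0.02,-0.1],[100,-0.017,0.0525,0.02,-0.1],[100,-0.0175,0.0525,0.02,-0.1],[100,-0.018,0.052,0.02,-0.1],[100,-0.0185,0.052,0.02,-0.1]]]'

```text
time: 16.45
tool_pos: [0.5702, 0.0695, 0.4119]
tool_rot: [0.036, 0.38, 0.924, -0.029]
contact_force: [0.1, 0.0, -0.5]
gripper_width: 1.0
grasp_force: 0.0
```

```bash
python3 -c "
from h import *
info()
p=state()['tool_pos']
plan(np.array([.59,.0835,.36])-p,0,3,100)
c=get_calibration('wrist'); f=grab_frame('wrist'); np.save('c.npy',c,allow_pickle=True)
cv2.imwrite('pics/w1.png',f[:,:,::-1])
"
```

```text
t 16.45 tcp [0.5702 0.0695 0.4119] tip [0.5713 0.0674 0.387 ] tilt 5.3 zdir [ 0.045 -0.081 -0.996] x [-0.708  0.701 -0.089] y [ 0.705  0.709 -0.026] q [ 0.028 -0.132  1.54  -0.083  1.691 -0.773] F [ 0.1  0.  -0.5] g 1.0
[100, 0.0003, 0.014, 0.0286, 0.0]
x 3
```

View pics/w1.png

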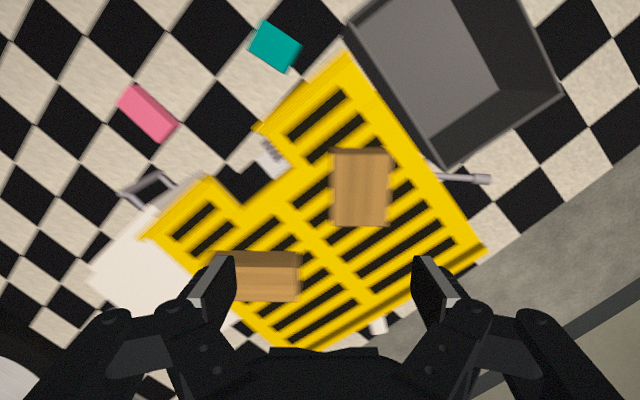

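The wrist view shows the short offcut's top face at about (332-389, 154-226). The long one's right end edge is at (298, 262-302). I'll compare these with the estimates.

```bash
python3 -c "
from h import *
c=np.load('c.npy',allow_pickle=True).item()
S=back('wrist',[(333,154),(389,154),(387,226),(332,225)],.282,c);print(S.round(4),S.mean(0),np.degrees(np.arctan2(*(S[1]-S[0])[[1,0]])))
L=back('wrist',[(300,262),(298,302)],.284,c);print(L.round(4))
for ctr,ang in(((.590,.0835),.794),((.5865,-.0575),.794)): pass
u=np.array([np.cos(np.radians(45.5)),np.sin(np.radians(45.5))]);print('pred long end',np.array([.5865,-.0575])+.046*u)
"
```

```text
[[0.5525 0.0933 0.282 ]
 [0.5841 0.1256 0.282 ]
 [0.6325 0.0824 0.282 ]
 [0.5977 0.0481 0.282 ]] [0.59171571 0.08734918 0.282     ] 45.58188418486846
[[ 6.038e-01  5.000e-04  2.840e-01]
 [ 6.348e-01 -3.520e-02  2.840e-01]]
pred long end [ 0.61874183 -0.02469048]
```

Call:
move_arm --targets '[[[100,0.013,0.049,0.02,0],[100,0,0,0.05,0],[100,0,0,0.05,0],[100,0,0,0.05,0],[100,0,0,0,0]]]'

```text
time: 16.92
tool_pos: [0.5858, 0.0861, 0.3016]
tool_rot: [0.03, 0.381, 0.924, -0.032]
contact_force: [0.4, -0.2, -2.1]
gripper_width: 1.002
grasp_force: 0.0
```

```bash
python3 -c "
from h import *
info()
p=state()['tool_pos']
plan(np.array([.591,.085,.276])-p,0,1,100)
"
```

```text
t 16.92 tcp [0.5858 0.0861 0.3016] tip [0.5866 0.084  0.2767] tilt 5.0 zdir [ 0.032 -0.082 -0.996] x [-0.708  0.702 -0.08 ] y [ 0.706  0.708 -0.036] q [ 0.056 -0.058  1.65  -0.084  1.523 -0.729] F [ 0.4 -0.2 -2.1] g 1.002
[100, -0.0039, 0.0064, 0.043, 0.0]
x 1
```

Close gently once in place.

Call:
move_arm --targets '[[[100,-0.004,0.006,0.02,0],[100,0,0,0.022,0],[100,0,0,0,0],[20,0,0,0,0],[20,0,0,0,0]]]'

```text
time: 17.33
tool_pos: [0.5953, 0.0847, 0.2884]
tool_rot: [0.039, 0.382, 0.923, -0.028]
contact_force: [-0.2, -1.0, -0.6]
gripper_width: 0.746
grasp_force: 0.0
```

Call:
move_arm --targets '[[[20,0,0,0,0],[20,0,0,0,0],[20,0,0,0,0],[20,0,0,0,0],[20,0,0,0,0]]]'

```text
time: 17.75
tool_pos: [0.5956, 0.0847, 0.289]
tool_rot: [0.039, 0.382, 0.923, -0.028]
contact_force: [-0.2, 1.0, 5.2]
gripper_width: 0.564
grasp_force: 64.1
```

```bash
python3 -c "
from h import *
info()
"
```

```text
t 17.75 tcp [0.5956 0.0847 0.289 ] tip [0.5968 0.0827 0.2642] tilt 5.5 zdir [ 0.051 -0.081 -0.995] x [-0.706  0.702 -0.093] y [ 0.707  0.707 -0.022] q [ 0.053 -0.042  1.655 -0.084  1.482 -0.728] F [-0.2  1.   5.2] g 0.564
```

Call:
move_arm --targets '[[[20,0,0,-0.03,0],[20,0,0,-0.05,0],[20,0,0,-0.05,0],[20,0,0,0,0]]]'

```text
time: 18.08
tool_pos: [0.5928, 0.0914, 0.3722]
tool_rot: [0.042, 0.382, 0.923, -0.026]
contact_force: [-0.0, -0.0, 1.6]
gripper_width: 0.567
grasp_force: 63.5
```

Call:
move_arm --targets '[[[20,0.027,0.048,-0.004,0],[20,0.027,0.048,-0.004,0],[20,0.027,0.048,-0.004,0],[20,0.027,0.048,-0.004,0],[20,0.027,0.048,-0.004,0]]]'

```text
time: 18.5
tool_pos: [0.6351, 0.2521, 0.3647]
tool_rot: [0.037, 0.382, 0.923, -0.029]
contact_force: [0.8, -0.1, -0.6]
gripper_width: 0.566
grasp_force: 63.4
```

```bash
python3 -c "
from h import *
info()
p=state()['tool_pos']
plan(np.array([.64,.245,.085])-p,0,8,20)
cv2.imwrite('pics/w2.png',grab_frame('scene')[100:280,250:530,::-1].repeat(2,0).repeat(2,1))
"
```

```text
t 18.5 tcp [0.6351 0.2521 0.3647] tip [0.6363 0.2501 0.3398] tilt 5.4 zdir [ 0.046 -0.082 -0.996] x [-0.706  0.702 -0.091] y [ 0.707  0.707 -0.025] q [ 0.303  0.142  1.341 -0.092  1.638 -0.49 ] F [ 0.8 -0.1 -0.6] g 0.566
[20, 0.0035, 0.0011, 0.0582, 0.0]
x 8
```

View pics/w2.png

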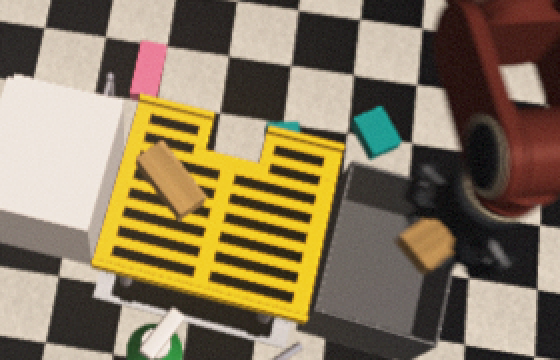

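The short offcut is held over the bin, at about (427,245) in this view. I'll lower it and release.

Call:
move_arm --targets '[[[20,0.0035,0.001,0.058,0],[20,0.0035,0.001,0.058,0],[20,0.0035,0.001,0.058,0],[20,0.0035,0.001,0.058,0],[20,0.0035,0.001,0.058,0]]]'

```text
time: 18.97
tool_pos: [0.6375, 0.2459, 0.1889]
tool_rot: [0.037, 0.381, 0.923, -0.029]
contact_force: [-0.2, 0.1, -1.2]
gripper_width: 0.567
grasp_force: 63.5
```

Call:
move_arm --targets '[[[20,0.003,0.001,0.05,0],[20,0.003,0.001,0.05,0],[20,0.003,0.001,0.05,0],[20,0,0,0,0]]]'

```text
time: 19.3
tool_pos: [0.6345, 0.242, 0.0919]
tool_rot: [0.032, 0.381, 0.923, -0.033]
contact_force: [-2.4, -0.1, -1.8]
gripper_width: 0.569
grasp_force: 63.4
```

Call:
move_arm --targets '[[[85,0,0,0,0],[85,0,0,0,0],[85,0,0,0,0],[85,0,0,0,0],[85,0,0,-0.01,0]]]'

```text
time: 19.72
tool_pos: [0.6398, 0.2443, 0.1083]
tool_rot: [0.038, 0.382, 0.923, -0.028]
contact_force: [-0.7, -0.3, -0.7]
gripper_width: 0.85
grasp_force: 0.0
```

```bash
python3 -c "
from h import *
info()
"
```

```text
t 19.72 tcp [0.6398 0.2443 0.1083] tip [0.641  0.2423 0.0834] tilt 5.4 zdir [ 0.048 -0.081 -0.996] x [-0.706  0.702 -0.092] y [ 0.707  0.707 -0.023] q [ 0.29   0.306  1.585 -0.097  1.229 -0.465] F [-0.7 -0.3 -0.7] g 0.85
```

Call:
move_arm --targets '[[[100,0,0,-0.06,0],[100,0,0,-0.06,0],[100,0,0,-0.06,0],[100,0,0,-0.06,0],[100,0,0,-0.06,0]]]'

```text
time: 20.13
tool_pos: [0.6307, 0.2591, 0.29]
tool_rot: [0.038, 0.382, 0.923, -0.028]
contact_force: [0.4, 0.2, -0.1]
gripper_width: 1.003
grasp_force: 0.0
```

Call:
move_arm --targets '[[[100,0,0,-0.06,0],[100,0,0,-0.06,0],[100,0,0,-0.06,0]]]'

```text
time: 20.38
tool_pos: [0.6253, 0.2678, 0.3977]
tool_rot: [0.038, 0.382, 0.923, -0.028]
contact_force: [0.2, 0.4, -0.2]
gripper_width: 1.002
grasp_force: 0.0
```

```bash
python3 -c "
from h import *
info()
p=state()['tool_pos']
plan(np.array([.587,-.055,.36])-p,-90,15,100)
"
```

```text
t 20.38 tcp [0.6253 0.2678 0.3977] tip [0.6265 0.2658 0.3728] tilt 5.4 zdir [ 0.05  -0.081 -0.995] x [-0.706  0.702 -0.092] y [ 0.707  0.707 -0.022] q [ 0.33   0.131  1.3   -0.093  1.689 -0.469] F [ 0.2  0.4 -0.2] g 1.002
[100, -0.0218, -0.0283, 0.0069, -1.0]
[100, -0.0187, -0.0304, 0.0069, -1.0]
[100, -0.0154, -0.0322, 0.0069, -1.0]
[100, -0.012, -0.0336, 0.0069, -1.0]
[100, -0.0084, -0.0347, 0.0069, -1.0]
[100, -0.0047, -0.0354, 0.0069, -1.0]
[100, -0.001, -0.0357, 0.0069, -1.0]
[100, 0.0027, -0.0356, 0.0069, -1.0]
[100, 0.0064, -0.0351, 0.0069, -1.0]
[100, 0.0101, -0.0343, 0.0069, -1.0]
[100, 0.0136, -0.033, 0.0069, -1.0]
[100, 0.017, -0.0314, 0.0069, -1.0]
[100, 0.0202, -0.0295, 0.0069, -1.0]
[100, 0.0231, -0.0272, 0.0069, -1.0]
[100, 0.0258, -0.0246, 0.0069, -1.0]
```

Call:
move_arm --targets '[[[100,-0.022,-0.028,0.007,-1],[100,-0.019,-0.03,0.007,-1],[100,-0.015,-0.032,0.007,-1],[100,-0.012,-0.034,0.007,-1],[100,-0.008,-0.035,0.007,-1]]]'

```text
time: 20.8
tool_pos: [0.6126, 0.1594, 0.3827]
tool_rot: [0.03, 0.127, 0.991, -0.037]
contact_force: [0.2, -0.7, 0.2]
gripper_width: 0.994
grasp_force: 0.0
```

Call:
move_arm --targets '[[[100,-0.005,-0.035,0.007,-1],[100,-0.001,-0.036,0.007,-1],[100,0.003,-0.036,0.007,-1],[100,0.006,-0.035,0.007,-1],[100,0.01,-0.034,0.007,-1]]]'

```text
time: 21.22
tool_pos: [0.6001, 0.0516, 0.3699]
tool_rot: [0.019, -0.134, 0.99, -0.044]
contact_force: [0.5, -0.5, -0.2]
gripper_width: 0.998
grasp_force: 0.0
```

Call:
move_arm --targets '[[[100,0.014,-0.033,0.007,-1],[100,0.017,-0.031,0.007,-1],[100,0.02,-0.029,0.007,-1],[100,0.023,-0.027,0.007,-1],[100,0.026,-0.025,0.007,-1]]]'

```text
time: 21.63
tool_pos: [0.5871, -0.0556, 0.3569]
tool_rot: [0.007, -0.385, 0.922, -0.048]
contact_force: [0.1, -0.5, 0.3]
gripper_width: 0.999
grasp_force: 0.0
```

```bash
python3 -c "
from h import *
info()
p=state()['tool_pos']
plan(np.array([.587,-.055,.30])-p,0,3,100)
c=get_calibration('wrist'); f=grab_frame('wrist'); np.save('c.npy',c,allow_pickle=True)
cv2.imwrite('pics/w3.png',f[:,:,::-1])
"
```

```text
t 21.63 tcp [ 0.5871 -0.0556  0.3569] tip [ 0.5883 -0.0577  0.3321] tilt 5.5 zdir [ 0.05  -0.082 -0.995] x [-0.703 -0.711  0.023] y [-0.71   0.698 -0.093] q [-0.19  -0.105  1.604 -0.071  1.578 -2.556] F [ 0.1 -0.5  0.3] g 0.999
[100, -0.001, 0.0032, 0.0315, 0.0]
x 3
```

View pics/w3.png

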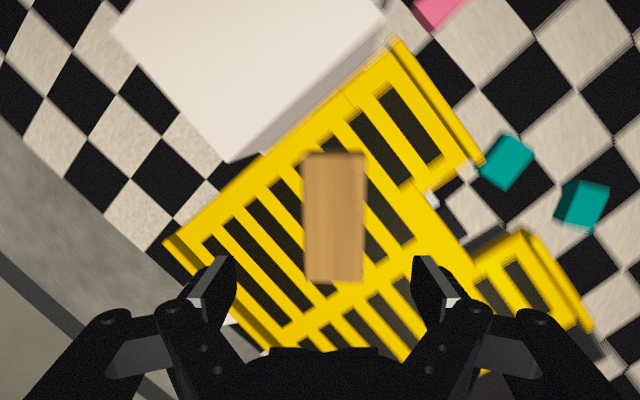

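The wrist view shows the long offcut's top face spanning about (303-365, 155-283), aligned with the jaws. I'll compute its centre.

```bash
python3 -c "
from h import *
c=np.load('c.npy',allow_pickle=True).item()
S=back('wrist',[(304,155),(365,155),(361,283),(306,281)],.284,c);print(S.round(4),S.mean(0),np.linalg.norm(S[1]-S[0]),np.linalg.norm(S[2]-S[1]))
p=state()['tool_pos']
g=S.mean(0);
plan(np.array([g[0]-.001,g[1]-.001+.001,.284])-p,0,4,100)
"
```

```text
[[ 0.5662 -0.1045  0.284 ]
 [ 0.5383 -0.0776  0.284 ]
 [ 0.6014 -0.0126  0.284 ]
 [ 0.63   -0.04    0.284 ]] [ 0.58397853 -0.05864655  0.284     ] 0.03879559204288856 0.09059999912792313
[100, 0.0001, 0.004, 0.0298, 0.0]
x 4
```

Call:
move_arm --targets '[[[100,0,0.004,0.032,0],[100,0,0.004,0.032,0],[100,0,0.004,0.032,0],[100,0,0.004,0.032,0],[100,0,0,0,0]]]'

```text
time: 22.1
tool_pos: [0.5822, -0.0537, 0.2742]
tool_rot: [0.004, -0.383, 0.923, -0.045]
contact_force: [-0.6, 0.1, -1.3]
gripper_width: 1.0
grasp_force: 0.0
```

```bash
python3 -c "
from h import *
info()
"
```

```text
t 22.1 tcp [ 0.5822 -0.0537  0.2742] tip [ 0.5833 -0.0557  0.2493] tilt 5.2 zdir [ 0.041 -0.08  -0.996] x [-0.707 -0.707  0.028] y [-0.706  0.703 -0.086] q [-0.188 -0.081  1.717 -0.072  1.45  -2.539] F [-0.6  0.1 -1.3] g 1.0
```

Call:
move_arm --targets '[[[20,0,0,0,0],[20,0,0,0,0],[20,0,0,0,0],[20,0,0,0,0],[20,0,0,0,0]]]'

```text
time: 22.52
tool_pos: [0.5855, -0.0545, 0.281]
tool_rot: [0.008, -0.383, 0.923, -0.048]
contact_force: [0.9, -0.1, 6.3]
gripper_width: 0.489
grasp_force: 61.2
```

Call:
move_arm --targets '[[[20,0,0,0,0],[20,0,0,0,0],[20,0,0,0,0],[20,0,0,0,0]]]'

```text
time: 22.85
tool_pos: [0.5855, -0.0545, 0.281]
tool_rot: [0.008, -0.383, 0.923, -0.048]
contact_force: [-0.2, 0.1, 6.1]
gripper_width: 0.49
grasp_force: 61.2
```

Call:
move_arm --targets '[[[20,0,0,-0.03,0],[20,0,0,-0.05,0],[20,0,0,-0.05,0],[20,0,0,-0.03,0],[20,0,0,0,0]]]'

```text
time: 23.27
tool_pos: [0.5812, -0.0464, 0.3801]
tool_rot: [0.01, -0.383, 0.922, -0.05]
contact_force: [0.7, -0.6, 0.3]
gripper_width: 0.487
grasp_force: 59.9
```

```bash
python3 -c "
from h import *
info()
p=state()['tool_pos']
plan(np.array([.556,.270,.36])-p,0,10,20)
"
```

```text
t 23.27 tcp [ 0.5812 -0.0464  0.3801] tip [ 0.5826 -0.0485  0.3553] tilt 5.8 zdir [ 0.057 -0.083 -0.995] x [-0.707 -0.707  0.019] y [-0.705  0.702 -0.099] q [-0.176 -0.128  1.588 -0.072  1.611 -2.539] F [ 0.7 -0.6  0.3] g 0.487
[20, -0.0344, 0.0403, -0.0013, 0.0]
x 10
```

Call:
move_arm --targets '[[[20,-0.034,0.04,-0.001,0],[20,-0.034,0.04,-0.001,0],[20,-0.034,0.04,-0.001,0],[20,-0.034,0.04,-0.001,0],[20,-0.034,0.04,-0.001,0]]]'

```text
time: 23.68
tool_pos: [0.5662, 0.1115, 0.3614]
tool_rot: [0.005, -0.383, 0.923, -0.047]
contact_force: [1.1, 0.1, -0.6]
gripper_width: 0.494
grasp_force: 59.9
```

Call:
move_arm --targets '[[[20,-0.034,0.04,-0.001,0],[20,-0.034,0.04,-0.001,0],[20,-0.034,0.04,-0.001,0],[20,-0.034,0.04,-0.001,0],[20,-0.034,0.04,-0.001,0]]]'

```text
time: 24.1
tool_pos: [0.5534, 0.2683, 0.3509]
tool_rot: [0.005, -0.383, 0.923, -0.047]
contact_force: [1.0, 0.1, 0.1]
gripper_width: 0.495
grasp_force: 59.9
```

```bash
python3 -c "
from h import *
info()
p=state()['tool_pos']
plan(np.array([.557,.251,.095])-p,0,8,20)
"
```

```text
t 24.1 tcp [0.5534 0.2683 0.3509] tip [0.5545 0.2662 0.326 ] tilt 5.4 zdir [ 0.046 -0.082 -0.996] x [-0.707 -0.707  0.026] y [-0.706  0.702 -0.09 ] q [ 0.369 -0.011  1.524 -0.093  1.616 -1.993] F [1.  0.1 0.1] g 0.495
[20, 0.0006, 0.0018, 0.0534, 0.0]
x 8
```

Call:
move_arm --targets '[[[20,0,0.002,0.053,0],[20,0,0.002,0.053,0],[20,0,0.002,0.053,0],[20,0,0.002,0.053,0],[20,0,0.002,0.053,0]]]'

```text
time: 24.52
tool_pos: [0.5565, 0.2579, 0.1908]
tool_rot: [0.005, -0.383, 0.922, -0.047]
contact_force: [0.7, 0.9, -0.2]
gripper_width: 0.494
grasp_force: 59.8
```

Call:
move_arm --targets '[[[20,0,0.002,0.05,0],[20,0,0.002,0.05,0],[20,0,0.002,0.05,0],[20,0,0,0,0]]]'

```text
time: 24.85
tool_pos: [0.5536, 0.2511, 0.0947]
tool_rot: [-0.001, -0.383, 0.923, -0.046]
contact_force: [-1.3, -0.1, -2.2]
gripper_width: 0.492
grasp_force: 59.9
```

Call:
move_arm --targets '[[[80,0,0,0,0],[80,0,0,0,0],[80,0,0,0,0],[80,0,0,0,0],[80,0,0,-0.01,0]]]'

```text
time: 25.27
tool_pos: [0.5591, 0.254, 0.1109]
tool_rot: [0.007, -0.383, 0.923, -0.047]
contact_force: [-0.1, 0.3, -0.4]
gripper_width: 0.803
grasp_force: 0.0
```

Call:
move_arm --targets '[[[80,0,0,-0.06,0],[80,0,0,-0.06,0],[80,0,0,-0.06,0],[80,0,0,-0.06,0],[80,0,0,-0.06,0]]]'

```text
time: 25.68
tool_pos: [0.5501, 0.2687, 0.2926]
tool_rot: [0.007, -0.383, 0.923, -0.047]
contact_force: [0.9, 0.3, 0.3]
gripper_width: 0.8
grasp_force: 0.0
```

Call:
move_arm --targets '[[[0,0,0,-0.06,0],[0,0,0,-0.06,0],[0,0,0,-0.06,0],[0,0,0,-0.06,0]]]'

```text
time: 26.02
tool_pos: [0.5428, 0.2803, 0.4361]
tool_rot: [0.008, -0.383, 0.923, -0.047]
contact_force: [-0.0, 0.3, 0.7]
gripper_width: 0.233
grasp_force: 0.0
```

```bash
python3 -c "
from h import *
info()
p=state()['tool_pos']
plan(np.array([.95,.03,.47])-p,45,15,0)
cv2.imwrite('pics/w4.png',np.hstack([grab_frame('scene')[100:280,270:470],grab_frame('top')[120:300,160:360]])[:,:,::-1].repeat(2,0).repeat(2,1))
"
```

```text
t 26.02 tcp [0.5428 0.2803 0.4361] tip [0.544  0.2783 0.4112] tilt 5.4 zdir [ 0.05  -0.08  -0.996] x [-0.707 -0.707  0.022] y [-0.706  0.702 -0.092] q [ 0.394 -0.028  1.402 -0.095  1.751 -1.982] F [-0.   0.3  0.7] g 0.233
[0, -0.0122, -0.0518, 0.0007, 0.5]
[0, -0.0149, -0.0511, 0.0007, 0.5]
[0, -0.0176, -0.0503, 0.0007, 0.5]
[0, -0.0202, -0.0493, 0.0007, 0.5]
[0, -0.0227, -0.0481, 0.0007, 0.5]
[0, -0.0252, -0.0469, 0.0007, 0.5]
[0, -0.0276, -0.0455, 0.0007, 0.5]
[0, -0.03, -0.044, 0.0007, 0.5]
[0, -0.0322, -0.0424, 0.0007, 0.5]
[0, -0.0344, -0.0406, 0.0007, 0.5]
[0, -0.0365, -0.0388, 0.0007, 0.5]
[0, -0.0385, -0.0368, 0.0007, 0.5]
[0, -0.0403, -0.0347, 0.0007, 0.5]
[0, -0.0421, -0.0326, 0.0007, 0.5]
[0, -0.0437, -0.0303, 0.0007, 0.5]
```

View pics/w4.png

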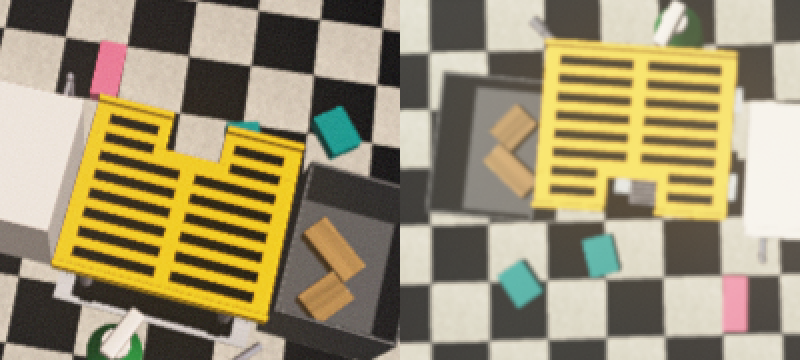

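Both offcuts lie in the bin, at about (333,250) and (326,295) in the scene half. The trolley and bystanders are unmoved. I'll go out again to tilt the tool for the pedal.

Call:
move_arm --targets '[[[0,-0.012,-0.052,0.001,0.5],[0,-0.015,-0.051,0.001,0.5],[0,-0.018,-0.05,0.001,0.5],[0,-0.02,-0.049,0.001,0.5],[0,-0.023,-0.048,0.001,0.5]]]'

```text
time: 26.53
tool_pos: [0.68, 0.1964, 0.4434]
tool_rot: [0.013, -0.258, 0.965, -0.046]
contact_force: [0.2, 0.1, 0.6]
gripper_width: 0.0
grasp_force: 0.0
```

Call:
move_arm --targets '[[[0,-0.025,-0.047,0.001,0.5],[0,-0.028,-0.046,0.001,0.5],[0,-0.03,-0.044,0.001,0.5],[0,-0.032,-0.042,0.001,0.5],[0,-0.034,-0.041,0.001,0.5]]]'

```text
time: 26.95
tool_pos: [0.8158, 0.1124, 0.4536]
tool_rot: [0.019, -0.13, 0.99, -0.044]
contact_force: [-0.2, 0.3, 0.9]
gripper_width: -0.002
grasp_force: 0.0
```

Call:
move_arm --targets '[[[0,-0.037,-0.039,0.001,0.5],[0,-0.039,-0.037,0.001,0.5],[0,-0.04,-0.035,0.001,0.5],[0,-0.042,-0.033,0.001,0.5],[0,-0.044,-0.03,0.001,0.5]]]'

```text
time: 27.37
tool_pos: [0.9394, 0.0304, 0.4586]
tool_rot: [0.027, -0.003, 0.999, -0.041]
contact_force: [45.6, 5.3, 87.8]
gripper_width: -0.001
grasp_force: 0.0
```

```bash
python3 -c "
from h import *
info()
plan([.6,0,.1],0,15,0)
"
```

```text
t 27.37 tcp [0.9394 0.0304 0.4586] tip [0.9408 0.0284 0.4337] tilt 5.6 zdir [ 0.055 -0.082 -0.995] x [-0.998 -0.008 -0.055] y [-0.004  0.997 -0.082] q [-0.025  0.973  0.054 -0.091  2.056 -1.647] F [45.6  5.3 87.8] g -0.001
[0, -0.0672, -0.0012, -0.0074, 0.0]
x 15
```

That was an abrupt stop at full stretch, with a force spike of about 100 N. I'll take gentler rows from here.

Call:
move_arm --targets '[[[0,0,0,0,0],[0,-0.02,0,0,0],[0,-0.04,0,0,0],[0,-0.05,0,0,0],[0,-0.05,0,0,0]]]'

```text
time: 27.78
tool_pos: [0.9653, 0.0305, 0.4386]
tool_rot: [0.058, -0.006, 0.997, -0.041]
contact_force: [-0.6, -1.2, 0.2]
gripper_width: -0.002
grasp_force: 0.0
```

Call:
move_arm --targets '[[[0,-0.055,0,0,0],[0,-0.055,0,0,0],[0,-0.055,0,0,0],[0,-0.055,0,0,0],[0,-0.055,0,0,0]]]'

```text
time: 28.2
tool_pos: [1.0053, 0.0276, 0.4073]
tool_rot: [0.104, -0.008, 0.994, -0.04]
contact_force: [-0.3, 0.8, -0.8]
gripper_width: -0.003
grasp_force: 0.0
```

Call:
move_arm --targets '[[[0,-0.06,0,0,0],[0,-0.06,0,0,0],[0,-0.06,0,0,0],[0,-0.06,0,0,0],[0,-0.06,0,0,0]]]'

```text
time: 28.62
tool_pos: [1.0408, 0.0258, 0.393]
tool_rot: [0.158, -0.01, 0.987, -0.039]
contact_force: [-1.2, 0.7, 1.4]
gripper_width: 0.001
grasp_force: 0.0
```

```bash
python3 -c "
from h import *
info()
"
```

```text
t 28.62 tcp [1.0408 0.0258 0.393 ] tip [1.0486 0.024  0.3693] tilt 18.7 zdir [ 0.312 -0.074 -0.947] x [-0.95  -0.033 -0.31 ] y [-0.008  0.997 -0.081] q [-0.031  1.055  0.055 -0.065  1.712 -1.642] F [-1.2  0.7  1.4] g 0.001
```

Call:
move_arm --targets '[[[0,-0.064,0,-0.01,0],[0,-0.064,0,-0.01,0],[0,-0.064,0,-0.01,0],[0,-0.064,0,-0.01,0],[0,-0.064,0,-0.01,0]]]'

```text
time: 29.03
tool_pos: [1.0606, 0.0259, 0.4198]
tool_rot: [0.213, -0.012, 0.976, -0.038]
contact_force: [-0.1, -1.0, 0.2]
gripper_width: 0.003
grasp_force: 0.0
```

Call:
move_arm --targets '[[[0,-0.065,0,0,0],[0,-0.065,0,0,0],[0,-0.065,0,0,0],[0,-0.065,0,0,0],[0,-0.065,0,0,0]]]'

```text
time: 29.45
tool_pos: [1.0837, 0.027, 0.4407]
tool_rot: [0.269, -0.014, 0.962, -0.037]
contact_force: [-0.3, 0.1, -0.3]
gripper_width: 0.0
grasp_force: 0.0
```

Call:
move_arm --targets '[[[0,-0.065,0,0,0],[0,-0.065,0,0,0],[0,-0.065,0,0,0],[0,-0.065,0,0,0],[0,-0.065,0,0,0]]]'

```text
time: 29.87
tool_pos: [1.0968, 0.0299, 0.482]
tool_rot: [0.325, -0.016, 0.945, -0.036]
contact_force: [0.3, 0.7, -0.3]
gripper_width: 0.002
grasp_force: 0.0
```

Call:
move_arm --targets '[[[0,-0.065,0,0,0],[0,-0.065,0,0,0],[0,-0.065,0,0,0],[0,-0.065,0,0,0],[0,-0.065,0,0,0]]]'

```text
time: 30.28
tool_pos: [1.1007, 0.0339, 0.5361]
tool_rot: [0.378, -0.018, 0.925, -0.035]
contact_force: [-0.3, 1.5, 0.2]
gripper_width: -0.002
grasp_force: 0.0
```

```bash
python3 -c "
from h import *
info()
"
```

```text
t 30.28 tcp [1.1007 0.0339 0.5361] tip [1.1182 0.0326 0.5183] tilt 44.6 zdir [ 0.7   -0.052 -0.712] x [-0.714 -0.06  -0.697] y [-0.007  0.997 -0.079] q [-0.03   0.966  0.055 -0.032  1.343 -1.645] F [-0.3  1.5  0.2] g -0.002
```

Call:
move_arm --targets '[[[0,-0.065,0,0,0],[0,-0.065,0,0,0],[0,-0.065,0,0,0],[0,-0.065,0,0,0],[0,0,0,0,0]]]'

```text
time: 30.7
tool_pos: [1.0961, 0.0378, 0.5897]
tool_rot: [0.419, -0.02, 0.907, -0.034]
contact_force: [-0.1, 0.9, 0.8]
gripper_width: 0.002
grasp_force: 0.0
```

```bash
python3 -c "
from h import *
info()
p=state()['tool_pos']
R=Ro.from_quat(np.roll(state()['tool_rot'],-1)).as_matrix()
plan(np.array([.475,.02,.38])-p,0,18,0)
for x in ([.475,.02,.38],[.462,.02,.2],[.458,.02,.06],[.486,.02,.062],[.49,.02,.12]): print(*ik3(np.array(x),R[:,2]))
"
```

```text
t 30.7 tcp [1.0961 0.0378 0.5897] tip [1.1151 0.0366 0.5735] tilt 49.7 zdir [ 0.761 -0.046 -0.647] x [-0.649 -0.065 -0.758] y [-0.007  0.997 -0.079] q [-0.027  0.926  0.055 -0.026  1.294 -1.646] F [-0.1  0.9  0.8] g 0.002
[0, 0.0521, 0.0003, -0.0311, 0.0]
x 18
[-0.154 -0.93   2.261  0.088  0.947] [0. 0. 0.] 49.7
[-0.161 -0.943  2.56   0.126  0.664] [0. 0. 0.] 49.7
[-0.129 -0.517  2.58   0.117  0.275] [14.   1.8 -0.1] 46.2
[-0.148 -0.47   2.572  0.368  0.187] [ 0.  0. -0.] 49.7
[-0.146 -0.635  2.552  0.183  0.366] [0. 0. 0.] 49.7
```

Call:
move_arm --targets '[[[0,0.03,0,-0.018,0],[0,0.052,0,-0.031,0],[0,0.052,0,-0.031,0],[0,0.052,0,-0.031,0],[0,0.052,0,-0.031,0]]]'

```text
time: 31.12
tool_pos: [0.9615, 0.0327, 0.541]
tool_rot: [0.416, -0.02, 0.908, -0.034]
contact_force: [-0.1, -0.4, 0.7]
gripper_width: -0.001
grasp_force: 0.0
```

Call:
move_arm --targets '[[[0,0.052,0,-0.031,0],[0,0.052,0,-0.031,0],[0,0.052,0,-0.031,0],[0,0.052,0,-0.031,0],[0,0.052,0,-0.031,0]]]'

```text
time: 31.53
tool_pos: [0.7891, 0.0269, 0.4841]
tool_rot: [0.416, -0.02, 0.908, -0.034]
contact_force: [0.2, 0.2, 1.0]
gripper_width: -0.002
grasp_force: 0.0
```

Call:
move_arm --targets '[[[0,0.052,0,-0.031,0],[0,0.052,0,-0.031,0],[0,0.052,0,-0.031,0],[0,0.052,0,-0.031,0],[0,0.052,0,-0.031,0]]]'

```text
time: 31.95
tool_pos: [0.6171, 0.0212, 0.427]
tool_rot: [0.416, -0.02, 0.908, -0.034]
contact_force: [-1.3, 0.2, 0.1]
gripper_width: 0.002
grasp_force: 0.0
```

```bash
python3 -c "
from h import *
info()
p=state()['tool_pos']
plan(np.array([.475,.02,.36])-p,0,5,0)
"
```

```text
t 31.95 tcp [0.6171 0.0212 0.427 ] tip [0.636  0.02   0.4107] tilt 49.4 zdir [ 0.757 -0.046 -0.651] x [-0.653 -0.065 -0.755] y [-0.007  0.997 -0.079] q [-0.098 -0.483  1.935  0.038  0.829 -1.725] F [-1.3  0.2  0.1] g 0.002
[0, 0.0478, 0.0017, -0.0213, 0.0]
x 5
```

Call:
move_arm --targets '[[[0,0.048,0.002,-0.021,0],[0,0.048,0.002,-0.021,0],[0,0.048,0.002,-0.021,0],[0,0.048,0.002,-0.021,0],[0,0.035,0.001,-0.015,0]]]'

```text
time: 32.37
tool_pos: [0.483, 0.0207, 0.3616]
tool_rot: [0.416, -0.02, 0.909, -0.034]
contact_force: [-0.5, 0.2, 0.4]
gripper_width: -0.003
grasp_force: 0.0
```

Call:
move_arm --targets '[[[0,0,0,0,0]]]'

```text
time: 32.45
tool_pos: [0.4822, 0.0206, 0.3602]
tool_rot: [0.415, -0.02, 0.909, -0.034]
contact_force: [-0.6, -0.4, 0.6]
gripper_width: -0.002
grasp_force: 0.0
```

```bash
python3 -c "
from h import *
info()
p=state()['tool_pos']
plan(np.array([.462,.02,.16])-p,0,7,0)
"
```

```text
t 32.45 tcp [0.4822 0.0206 0.3602] tip [0.5011 0.0195 0.3439] tilt 49.2 zdir [ 0.756 -0.046 -0.653] x [-0.654 -0.064 -0.753] y [-0.007  0.997 -0.079] q [-0.146 -0.903  2.279  0.082  0.91  -1.781] F [-0.6 -0.4  0.6] g -0.002
[0, 0.0391, 0.0036, 0.0275, 0.0]
x 7
```

Call:
move_arm --targets '[[[0,0.039,0.004,0.027,0],[0,0.039,0.004,0.027,0],[0,0.039,0.004,0.027,0],[0,0.039,0.004,0.027,0]]]'

```text
time: 32.78
tool_pos: [0.4729, 0.021, 0.2495]
tool_rot: [0.417, -0.02, 0.908, -0.035]
contact_force: [0.4, -0.1, -0.2]
gripper_width: -0.003
grasp_force: 0.0
```

Call:
move_arm --targets '[[[0,0.039,0.004,0.027,0],[0,0.039,0.004,0.027,0],[0,0.03,0.003,0.02,0],[0,0,0,0,0]]]'

```text
time: 33.12
tool_pos: [0.4638, 0.0214, 0.1699]
tool_rot: [0.415, -0.02, 0.909, -0.034]
contact_force: [-0.4, -0.6, -0.5]
gripper_width: 0.005
grasp_force: 0.0
```

```bash
python3 -c "
from h import *
info()
p=state()['tool_pos']
plan(np.array([.455,.02,.065])-p,0,5,0)
"
```

```text
t 33.12 tcp [0.4638 0.0214 0.1699] tip [0.4827 0.0202 0.1536] tilt 49.2 zdir [ 0.756 -0.046 -0.653] x [-0.655 -0.064 -0.753] y [-0.007  0.997 -0.079] q [-0.154 -0.884  2.582  0.127  0.59  -1.841] F [-0.4 -0.6 -0.5] g 0.005
[0, 0.0283, 0.0023, 0.0206, 0.0]
x 5
```

Call:
move_arm --targets '[[[0,0.031,0.002,0.018,0],[0,0.031,0.002,0.018,0],[0,0,0,0,0]]]'

```text
time: 33.37
tool_pos: [0.4711, 0.0226, 0.1298]
tool_rot: [0.408, -0.019, 0.912, -0.034]
contact_force: [-0.6, 0.2, 0.0]
gripper_width: 0.001
grasp_force: 0.0
```

```bash
python3 -c "
from h import *
info()
p=state()['tool_pos']
plan(np.array([.455,.019,.063])-p,0,3,0)
"
```

```text
t 33.37 tcp [0.4711 0.0226 0.1298] tip [0.4898 0.0215 0.1132] tilt 48.4 zdir [ 0.746 -0.047 -0.664] x [-0.666 -0.063 -0.744] y [-0.007  0.997 -0.079] q [-0.143 -0.749  2.584  0.132  0.468 -1.847] F [-0.6  0.2  0. ] g 0.001
[0, 0.0337, 0.001, 0.0181, 0.0]
x 3
```

Call:
move_arm --targets '[[[0,0.04,-0.002,-0.03,0],[0,0.04,-0.002,-0.03,0],[0,0.04,-0.002,-0.03,0],[0,0.04,-0.002,-0.03,0],[0,0,0,0,0]]]'

```text
time: 33.78
tool_pos: [0.4558, 0.0305, 0.1416]
tool_rot: [0.384, -0.017, 0.922, -0.04]
contact_force: [0.7, -0.0, 1.0]
gripper_width: 0.001
grasp_force: 0.0
```

```bash
python3 -c "
from h import *
info()
p=state()['tool_pos']
plan(np.array([.455,.019,.063])-p,0,3,0)
"
```

```text
t 33.78 tcp [0.4558 0.0305 0.1416] tip [0.4736 0.029  0.124 ] tilt 45.4 zdir [ 0.709 -0.061 -0.702] x [-0.705 -0.061 -0.707] y [-0.     0.996 -0.086] q [-0.104 -0.821  2.581  0.023  0.59  -1.724] F [ 0.7 -0.   1. ] g 0.001
[0, 0.0316, -0.0026, 0.0307, 0.0]
x 3
```

Call:
move_arm --targets '[[[0,0.035,-0.004,0.026,0],[0,0.035,-0.004,0.026,0],[0,0,0,0,0]]]'

```text
time: 34.03
tool_pos: [0.462, 0.0232, 0.0863]
tool_rot: [0.374, -0.016, 0.927, -0.04]
contact_force: [-0.1, -0.1, -1.1]
gripper_width: 0.002
grasp_force: 0.0
```

```bash
python3 -c "
from h import *
info()
p=state()['tool_pos']
plan(np.array([.455,.019,.063])-p,0,2,0)
plan([-.04,-.005,0],0,2,0)
"
```

```text
t 34.03 tcp [0.462  0.0232 0.0863] tip [0.4794 0.0216 0.0683] tilt 44.2 zdir [ 0.694 -0.063 -0.717] x [-0.72  -0.059 -0.691] y [ 0.001  0.996 -0.086] q [-0.124 -0.641  2.584  0.057  0.429 -1.771] F [-0.1 -0.1 -1.1] g 0.002
[0, 0.0178, -0.0018, 0.0101, 0.0]
x 2
[0, 0.0243, -0.0042, -0.0229, 0.0]
x 2
```

Call:
move_arm --targets '[[[0,0.026,-0.003,0.014,0],[0,0.026,-0.003,0.014,0],[0,0,0,0,0]]]'

```text
time: 34.28
tool_pos: [0.4636, 0.0183, 0.0551]
tool_rot: [0.372, -0.015, 0.927, -0.041]
contact_force: [-0.8, -0.3, -0.9]
gripper_width: -0.001
grasp_force: 0.0
```

```bash
python3 -c "
from h import *
info()
p=state()['tool_pos']
plan([.022,-.001,0],0,2,0)
plan([.0,0,.012],0,1,0)
"
```

```text
t 34.28 tcp [0.4636 0.0183 0.0551] tip [0.4809 0.0167 0.0371] tilt 44.0 zdir [ 0.691 -0.064 -0.72 ] x [-0.723 -0.059 -0.689] y [ 0.002  0.996 -0.087] q [-0.139 -0.531  2.584  0.102  0.324 -1.826] F [-0.8 -0.3 -0.9] g -0.001
[0, -0.0132, -0.0008, 0.0127, 0.0]
x 2
[0, -0.0138, -0.0017, -0.0144, 0.0]
x 1
```

Call:
move_arm --targets '[[[0,-0.0132,-0.001,0.0127,0],[0,-0.0132,-0.001,0.0127,0],[0,-0.012,-0.001,-0.0125,0]]]'

```text
time: 34.53
tool_pos: [0.4838, 0.018, 0.0633]
tool_rot: [0.368, -0.015, 0.929, -0.04]
contact_force: [-1.7, 0.3, -11.9]
gripper_width: -0.003
grasp_force: 4.9
```

Call:
move_arm --targets '[[[0,-0.012,-0.001,-0.0125,0],[0,-0.012,-0.001,-0.0125,0]]]'

```text
time: 34.7
tool_pos: [0.4816, 0.019, 0.0831]
tool_rot: [0.367, -0.016, 0.929, -0.04]
contact_force: [-12.1, -0.3, -5.0]
gripper_width: -0.002
grasp_force: 5.7
```

```bash
python3 -c "
from h import *
info()
plan([.0,0,.01],0,1,0)
"
```

```text
t 34.7 tcp [0.4816 0.019  0.0831] tip [0.4987 0.0174 0.0649] tilt 43.3 zdir [ 0.683 -0.063 -0.727] x [-0.73  -0.059 -0.681] y [ 0.     0.996 -0.086] q [-0.129 -0.533  2.525  0.067  0.394 -1.786] F [-12.1  -0.3  -5. ] g -0.002
[0, -0.0113, -0.0014, -0.0121, 0.0]
x 1
```

Call:
move_arm --targets '[[[0,-0.011,-0.001,-0.012,0],[0,-0.011,-0.001,-0.012,0]]]'

```text
time: 34.87
tool_pos: [0.4834, 0.0191, 0.1058]
tool_rot: [0.371, -0.016, 0.928, -0.041]
contact_force: [0.3, 0.7, -5.0]
gripper_width: 0.001
grasp_force: 1.8
```

Call:
move_arm --targets '[[[0,-0.011,-0.001,-0.012,0],[0,-0.006,-0.001,-0.006,0]]]'

```text
time: 35.03
tool_pos: [0.4812, 0.0197, 0.1178]
tool_rot: [0.368, -0.016, 0.929, -0.04]
contact_force: [-4.3, 1.0, -18.3]
gripper_width: -0.003
grasp_force: 7.7
```

```bash
python3 -c "
from h import *
info()
"
```

```text
t 35.03 tcp [0.4812 0.0197 0.1178] tip [0.4983 0.0182 0.0996] tilt 43.4 zdir [ 0.684 -0.062 -0.727] x [-0.729 -0.058 -0.682] y [ 0.     0.996 -0.085] q [-0.127 -0.625  2.513  0.052  0.497 -1.767] F [ -4.3   1.  -18.3] g -0.003
```

Call:
move_arm --targets '[[[0,-0.005,0,-0.005,0],[0,-0.002,0,-0.002,0]]]'

```text
time: 35.2
tool_pos: [0.4798, 0.0203, 0.1199]
tool_rot: [0.365, -0.016, 0.93, -0.04]
contact_force: [-5.1, 2.2, -26.3]
gripper_width: 0.0
grasp_force: 10.8
```

```bash
python3 -c "
from h import *
info()
plan([-.02,0,-.02],0,2,0)
plan([-.03,0,0],0,1,0)
"
```

```text
t 35.2 tcp [0.4798 0.0203 0.1199] tip [0.4968 0.0188 0.1016] tilt 43.1 zdir [ 0.681 -0.062 -0.73 ] x [-0.733 -0.058 -0.678] y [-0.     0.996 -0.085] q [-0.125 -0.634  2.512  0.048  0.512 -1.763] F [ -5.1   2.2 -26.3] g 0.0
[0, 0.0235, 0.0014, 0.0008, 0.0]
x 2
[0, 0.0366, 0.0, -0.034, 0.0]
x 1
```

Force rose to 26 N with almost no travel, at the expected full-up height, so the brake is released. I'll back off down and out.

Call:
move_arm --targets '[[[0,0.024,0,0.003,0],[0,0.024,0,-0.003,0],[0,0.01,0,-0.01,0],[0,0,0,0,0]]]'

```text
time: 35.53
tool_pos: [0.4625, 0.0173, 0.115]
tool_rot: [0.38, -0.015, 0.924, -0.042]
contact_force: [0.1, -0.3, 1.1]
gripper_width: -0.001
grasp_force: 0.0
```

```bash
python3 -c "
from h import *
info()
p=state()['tool_pos']
plan([-.005,0,.2],0,7,0)
T=grab_frame('top'); S=grab_frame('scene')
cv2.imwrite('pics/w5.png',np.hstack([cv2.resize(S[115:265,270:400],(390,450),interpolation=3),cv2.resize(T[125:275,220:350],(390,450),interpolation=3)])[:,:,::-1])
"
```

```text
t 35.53 tcp [0.4625 0.0173 0.115 ] tip [0.48   0.0156 0.0973] tilt 44.9 zdir [ 0.703 -0.067 -0.708] x [-0.711 -0.06  -0.7  ] y [ 0.004  0.996 -0.09 ] q [-0.143 -0.727  2.579  0.07   0.507 -1.794] F [ 0.1 -0.3  1.1] g -0.001
[0, -0.0325, -0.0043, -0.0346, 0.0]
x 7
```

Call:
move_arm --targets '[[[0,-0.02,-0.003,-0.024,0],[0,-0.03,-0.004,-0.035,0],[0,-0.03,-0.004,-0.035,0],[0,-0.03,-0.004,-0.035,0]]]'

```text
time: 35.97
tool_pos: [0.4547, 0.0176, 0.2163]
tool_rot: [0.377, -0.015, 0.925, -0.042]
contact_force: [1.0, -0.4, -0.3]
gripper_width: -0.001
grasp_force: 0.0
```

Call:
move_arm --targets '[[[0,-0.032,-0.004,-0.035,0],[0,-0.032,-0.004,-0.035,0],[0,-0.032,-0.004,-0.035,0],[0,-0.032,-0.004,-0.035,0],[0,0,0,0,0]]]'

```text
time: 36.38
tool_pos: [0.453, 0.0179, 0.3389]
tool_rot: [0.383, -0.016, 0.923, -0.043]
contact_force: [1.2, -0.2, 1.2]
gripper_width: -0.001
grasp_force: 0.0
```

```bash
python3 -c "
from h import *
info()
T=grab_frame('top'); S=grab_frame('scene')
cv2.imwrite('pics/w5.png',cv2.resize(T[115:265,165:365][:,:,::-1],(800,600),interpolation=cv2.INTER_CUBIC))
c=np.array([.6025,.008]);ex=np.array([.9954,-.0958]);ey=np.array([.0958,.9954])
for nm,e in(('up',(-.1014+.0015,.1207)),('down',(-.105-.001,.069))):
  X=[[*(c+ex*e[0]+ey*y),e[1]] for y in(-.028,.028)]
  q=proj('top',X); print(nm,((q-[165,115]+.375)*4).round(0))
"
```

```text
t 36.38 tcp [0.453  0.0179 0.3389] tip [0.4707 0.0163 0.3213] tilt 45.3 zdir [ 0.708 -0.067 -0.703] x [-0.706 -0.061 -0.705] y [ 0.004  0.996 -0.091] q [-0.146 -0.968  2.322  0.044  0.998 -1.759] F [ 1.2 -0.2  1.2] g -0.001
up [[500. 425.]
 [429. 420.]]
down [[506. 432.]
 [438. 427.]]
```

View pics/w5.png

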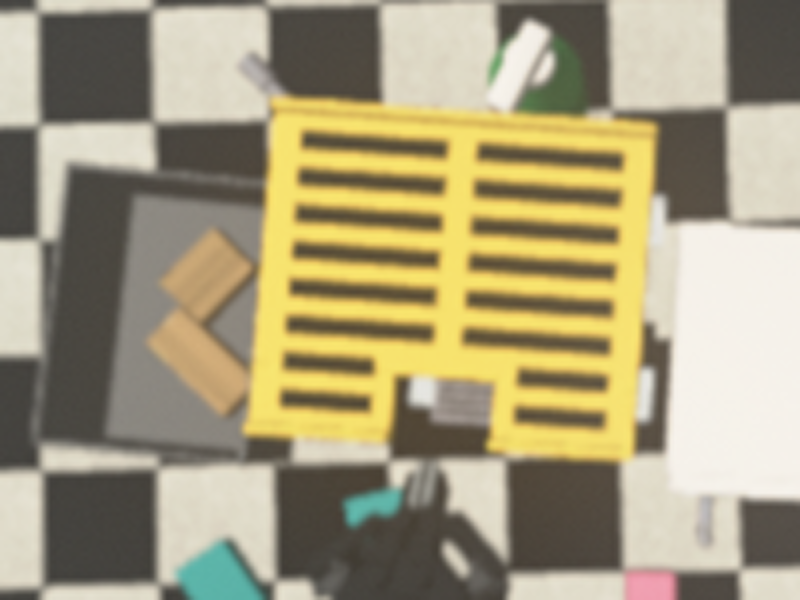

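```bash
python3 -c "
import cv2,numpy as np
a=cv2.imread('pics/top1.png',0).astype(np.float32);b=cv2.imread('pics/w5.png',0).astype(np.float32)
for n,(y0,y1,x0,x1) in dict(pedal=(382,432,425,492),deck=(100,370,250,660)).items():
  t=a[y0:y1,x0:x1]; r=cv2.matchTemplate(b[y0-16:y1+16,x0-16:x1+16],t,cv2.TM_CCOEFF_NORMED); _,m,_,l=cv2.minMaxLoc(r); print(n,m,l[0]-16,l[1]-16)
"
```

```text
pedal 0.9951089024543762 1 0
deck 0.9142223596572876 1 0
```

The pedal and deck match the starting picture to a quarter pixel: the pedal is fully up and the trolley is on its spot.

```bash
python3 -c "
from plant import job
print(job.job_done())"
```

```text
the job is handed in; nothing more can be done
None
```

I locked the brake, put both offcuts in the bin, released the brake fully, and handed the job in at about 36 s; the last pictures show the trolley on its spot and the bin upright with nothing else moved, though a sudden stop of the arm at full stretch spiked the wrist force to about 100 N, under the 120 N limit.

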